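# Stand up the patient mirror on its kickstand and hold it

## Robot

A 6-joint arm with a two-finger parallel gripper is mounted at the origin on a cart in front of the work surface, level with it; the furniture and walls round the work are solid. World frame = base frame: x ahead of the robot, y to its left, z up, the work surface at z = 0. Lengths are in mm, angles in rad, forces in N, time in s.
With the tool pointing down it reaches from about 350 to 800 mm from the base axis. Payload 7.3 kg.
Tool frame: the origin (TCP) lies midway between the tips of the shut fingers; the grasp point (between the pads) lies robot.grasp_offset behind it (robot.grasp_offset is the distance from the TCP to the grasp point, in mm); z points along the fingers, y is the direction in which the jaws open and shut (so a half turn about z gives the same grasp; the last joint's range is limited). The gripper opens to 85 mm and grips with 20 to 120 N. Pads are 22 mm wide; open, the fingers measure 114 mm over their backs; the gripper's body (76 mm by 85 mm) begins 54 mm behind the grasp point. The pads swing forward as they close: fully open they stand 13 mm farther back than shut.
Start: joints at [-1.249, 0.342, 1.524, -0, 1.275, -0.146], TCP at [236.759, -468.604, 231.322] pointing down, gripper open.
Joint ranges: [-2.53, 2.53], [-0.77, 2.02], [0.04, 2.7], [-1, 4.14], [0.28, 2.66], [-3.11, 3.11]. Speed limits (rad/s): [2.57, 2.57, 3.14, 3.14, 3.14, 3.14].

## Interface

Orientations are given as a unit quaternion [x, y, z, w].
In Python, from workcell import robot gives the robot as it stands.
- The arm moves only by the tool jog_arm, never from a script. Its argument "moves" is a list of rows, each a list of 2 entries, a list of its own where there are three numbers: the shift along the tool's x, y, z in cm, then the turn about the tool's z in degrees. In form: [[[tx, ty, tz], roll], ...]. A call has exactly 8 rows; each row shifts and turns the pose as measured when the row begins, along the tool's axes as they then stand; what a row does not reach is not made up. A row lasts 1/12 s, in which the tool goes at most 41.7 mm and 7.16 degrees, less where a joint would pass 70% of its speed; a pose out of reach is approached as far as the arm can. A call with a gripper value outside its range is refused whole. "gripper" is the closure, from 0 (fully open) to 1 (shut), set as the call begins (left out, the last holds). The fingers move at their own pace and stop on an object; the grip force is fixed at half the most. Time passes only in rows, so rows that do not move let the fingers close, or fill a call up. It gives the time, the measured TCP pose, the force and the opening at its end, in the units of the state.
- robot.sense(): the state, without advancing time (a new reading comes with each control period).
- robot.camera(name): name is "scene" or "top" or "wrist"; returns a dict with "frame" (420x560x3 uint8, blue, green, red), "range_z" (420x560 float32, mm along the optical axis (not along the pixel's ray), 0 where there is no reading), "vfov" (degrees; the focal length in pixels is half the picture's height over the tangent of half this angle, whatever the lens; pixels are square), "cx", "cy" (the principal point, pixels), "k1" (the pictures are not rectified: a ray, as slopes to the right and down, at radius r is drawn at 1 + k1 r^2 times it, then the intrinsics apply), "R" (3x3) and "t" (3): a world point X has camera coordinates R X + t. Camera axes: x right, y down, z forward; pixel columns grow to the right and rows downward; lengths in mm; the calibration is good to about 2 mm. A picture is of the moment at which its call begins.
- robot.sign_off(): hands the job in, once; it reports no verdict.
The state is a dict: "time_s": time; "q": joint angles; "joint_velocities": joint speeds; "effort": joint torques, N m; "eef_pos": TCP position; "orientation": TCP orientation; "ft_force": force on the tool from outside, world axes, zero at the start; "torque": the same for the moment, N m; "width": finger opening in mm.
Only numpy, scipy, OpenCV 4.12 (cv2) and the standard library are available. Lean on these libraries where they do the work, as an engineer would, in place of code of your own. Each camera call takes 0.05 s, during which the arm holds its last target.

## Task

Lift the patient mirror out of the blue tray and lay it face down on the bare trolley top, clear of the tray, then swing its kickstand leg out from the back until it snaps over centre and is fully open. Now raise the mirror by its carrying handle until it stands upright with the bottom rail and the leg's foot both on the trolley top, and finish while still gripping the handle tube, so that the patient cannot tip it over. Do not drop the mirror, shove the tray, or disturb the sharps pot, cotton jar and saline bottle.

Things in the scene. Friction and masses are not known exactly. Their poses are not given: they have to be found in the camera images.
- mirror: patient mirror: white shell 150 x 130 x 14 mm, 0.4 to 0.6 kg, lying glass down in the tray. Origin at the centre of the glass face, which lies underneath at the start (tray floor 4 mm above the trolley top). x runs from the handle end (top of the mirror, -x) to the bottom rail (+x), y across, z out of its back (up while it lies face down). When it stands on rail and leg, its x axis points down, the glass leaning 11 degrees back from upright
- mirror_hub (a point): centre of the grey hub on the mirror's back, 2 mm to +x from the mirror's origin and 24 mm above the glass face, close above the centre of mass; same axes as the mirror. The kickstand's hinge axis runs through it along y. Grasp the hub across y: its two cheeks are 34 mm wide over all in y, 26 mm long in x and stand from 14 mm (back of the shell) to 36 mm above the glass face. A small spring strut, 17 mm wide, reaches 36 mm from it to the -x side
- mirror_leg (a joint): kickstand leg, rad: 0 folded flat on the back, 0.87 (50 degrees) fully open against its stop. The spring strut on the hub pushes it shut below 0.44 and throws it open above 0.44, with up to about 0.06 N m (about 1 N at the finger studs). It swings its toe up out of the back while the mirror lies face down
- leg_middle (a point): midway between the two domed black rubber finger studs on the sides of the aluminium leg, 60 mm from the hinge; axes as the mirror's while folded, turning with the leg. Pinch the studs across y: 30 mm over their domes, 12 mm in diameter, and the leg can turn between the fingers. The leg is a bar 16 mm wide (y) and 8 mm thick; folded, it lies from the hub towards +x with 6 mm of air between it and the shell
- leg_toe (a point): centre of the leg's rubber foot bar (10 mm diameter, 50 mm long along y), 90 mm from the hinge; folded, it overhangs the bottom rail. Standing on the trolley top its centre is 5 mm high
- mirror_rail (a point): centre of the rubber bottom rail, a round rod 14 mm in diameter and 118 mm long along y, 75 mm to +x from the mirror's origin and 7 mm above the glass face; the mirror pivots on it when raised, and its centre is then 7 mm high. Same axes as the mirror
- mirror_grip: ribbed dark tube grip of the carrying handle, 12 mm diameter, 66 mm long along the mirror's y, that turns freely on its wire bail. Origin at its centre: 120 mm to -x from the mirror's origin, 14 mm above the glass face, 39 mm clear of the top edge of the shell. Only position matters, it may have rolled. When the mirror stands on rail and leg it is 197 mm above the trolley top and 45 mm farther back (towards the leg) than the rail
- tray: light blue dental set-up tray with a pale green paper liner, 280 (x) x 190 (y) mm, floor 4 mm thick, walls 20 mm high; origin at the centre of its underside, loose
- sharps_pot: yellow sharps pot with red lid, 64 mm diameter, 78 mm high, bystander; origin under its centre
- cotton_jar: clear jar with cotton rolls, 72 mm diameter, 96 mm high, bystander; origin under its centre
- saline_bottle: white bottle with blue cap, 62 mm diameter, 162 mm high, bystander; origin under its centre

How it is judged:
By the outcome, as a careful person would: the job done as asked, in the order asked, and still so for the second after the job is handed in, while the arm keeps its last pose, push and grip.
It also fails if it takes over 64 s, if anything falls off the work surface, if the arm or the gripper's body presses on something with over 40 N, if the wrist force passes 120 N, or if a joint passes its speed limit or range.

## Working session

There is one attempt and no reset: what is moved stays moved. The work goes in short steps, Python scripts to look and compute and a tool call to move; the robot and the scene stay as the last step left them, time stands still between calls to the robot, and variables do not carry over. Pictures are saved under pics/ and viewed, and the job is handed in when it is done.

Besides the shell and the picture viewer there is one more tool, called after ">>>" as name(argument=value, ...) on one line, values as JSON. jog_arm: Moves the arm, as the interface text tells. Its arguments: {"type":"object","properties":{"moves":{"type":"array"},"gripper":{"type":"number"}},"required":["moves"]}

```bash
ls -la; mkdir -p pics; cat > h.py <<'E'
import numpy as np, cv2
from workcell import robot
def snap(name,fn):
    c=robot.camera(name); cv2.imwrite(f'pics/{fn}.png',c['frame']); np.savez(f'pics/{fn}.npz',**c); return c
def load(fn): 
    d=np.load(f'pics/{fn}.npz'); return {k:d[k] for k in d}
def K(c):
    f=c['frame'].shape[0]/2/np.tan(np.radians(float(c['vfov']))/2); return f
def ray(c,u,v):
    f=K(c); xd=(u-c['cx'])/f; yd=(v-c['cy'])/f
    x,y=xd,yd
    for _ in range(30):
        s=1+c['k1']*(x*x+y*y); x=xd/s;y=yd/s
    return np.array([x,y,1.0])
def px(c,u,v):  # world from depth
    z=c['range_z'][int(round(v)),int(round(u))]; return c['R'].T@(ray(c,u,v)*z-c['t'])
def pz(c,u,v,h): # world on plane z=h
    d=c['R'].T@ray(c,u,v); o=-c['R'].T@c['t']; return o+d*(h-o[2])/d[2]
def proj(c,X):
    p=c['R']@np.asarray(X,float)+c['t']; x,y=p[:2]/p[2]; s=1+c['k1']*(x*x+y*y); f=K(c)
    return np.array([x*s*f+c['cx'],y*s*f+c['cy']])
E
python3 - <<'E'
from h import *
print(robot.sense(), robot.grasp_offset)
for n in ['scene','top','wrist']:
    c=snap(n,n+'0'); print(n,c['vfov'],c['cx'],c['cy'],c['k1'],-c['R'].T@c['t'])
E
```

```text
total 12
drwxr-xr-x  3 agent agent 4096 Dec  6 09:50 .
drwxr-xr-x 23 root  root  4096 Dec  6 09:50 ..
drwxr-xr-x  2 agent agent 4096 Dec  6 09:50 pics
{'time_s': 0.0, 'q': array([-1.24900393e+00,  3.42706570e-01,  1.52503803e+00,  1.97450956e-05,
        1.27541746e+00, -1.46003868e-01]), 'joint_velocities': array([ 5.84023849e-05,  2.11829689e-04,  9.91623104e-04,  8.16953302e-04,
       -1.67354393e-03,  1.71817995e-03]), 'effort': array([-9.36959150e-04, -4.33682799e+01, -2.46014178e+01, -3.35833502e-04,
        7.82984396e-03,  3.00710701e-05]), 'eef_pos': array([ 236.62381954, -468.18603922,  230.62702021]), 'orientation': array([ 9.72770681e-01,  2.31768390e-01, -5.94761481e-05, -7.82506189e-04]), 'ft_force': array([-0.47024468, -0.59298307, -0.24218348]), 'torque': array([ 0.01287369, -0.01696932, -0.0101082 ]), 'width': 85.52561204976992} 18.700000000000003
scene 49.19660615522375 279.43984335530985 211.194320286125 -0.1449627266789013 [-155.63612675  556.11421732  748.03906562]
top 50.36670455249496 284.48230986673167 211.53893912019274 -0.09474739677343223 [ 451.5854665    56.7723164  1116.30224966]
wrist 63.332028296416624 283.6688340768504 211.61860480016705 0.007623958018254649 [ 306.71908339 -434.30744757  372.59444543]
```

View pics/scene0.png

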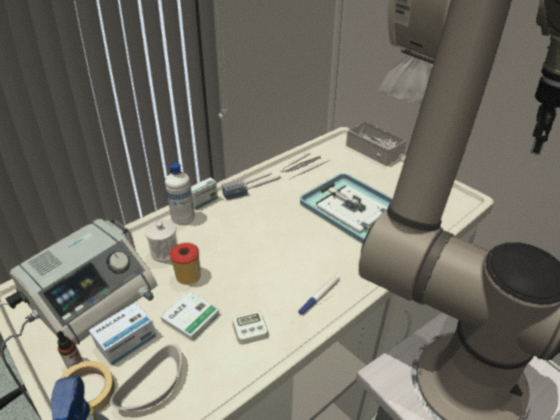

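View pics/top0.png

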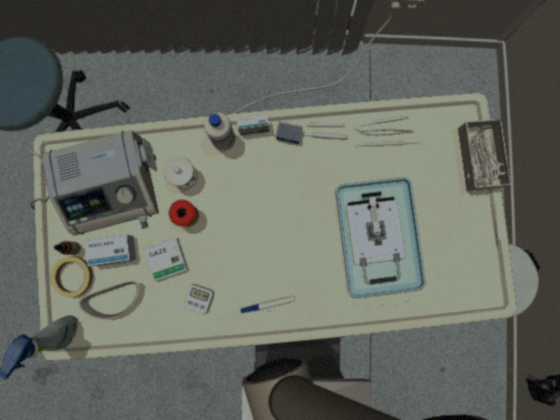

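```bash
python3 - <<'E'
from h import *
c=load('top0')
im=c['frame']
cv2.imwrite('pics/topcrop.png',cv2.resize(im[150:410,150:420],None,fx=2.9,fy=2.3) if 0 else cv2.resize(im[120:420,150:450],None,fx=2,fy=2,interpolation=cv2.INTER_CUBIC))
E
```

```text
(no output)
```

View pics/topcrop.png

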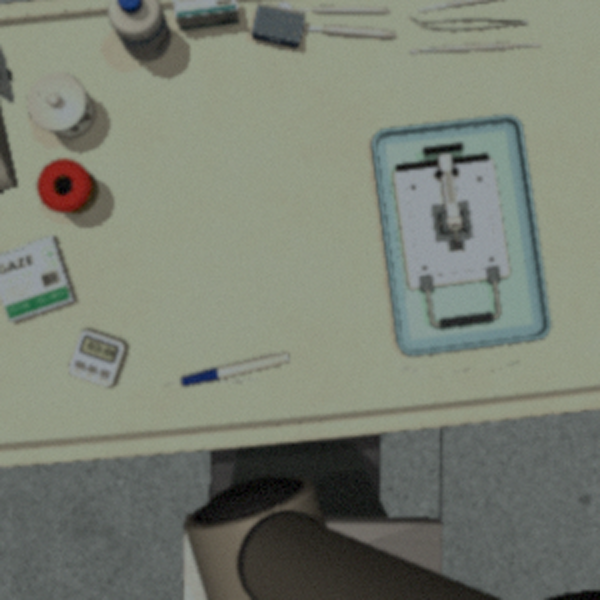

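The top view shows the mirror in the tray: hub at about (376,231), rail (372,200), grip (383,280). The bare area between the red-lidded pot (183,213) and the tray's left edge (340) is free above the marker (row 305).

```bash
python3 - <<'E'
from h import *
c=load('top0')
g=lambda u,v:(150+u/2,120+v/2)
P=lambda n,u,v,h:print(n,pz(c,*g(u,v),h).round(1),'depth',px(c,*g(u,v)).round(1))
P('hub',453,222,38)
for n,u,v,h in [('toe',443,149,32),('railL',397,168,15),('railR',490,157,15),('gripL',440,324,24),('gripR',494,317,24),('shTL',409,288,18),('shTR',508,277,18),('trayTL',374,130,20),('trayTR',520,117,20),('trayBR',549,335,20),('trayBL',403,354,20),('penL',182,380,5),('penR',289,356,5),('pot',66,186,78),('jar',60,103,96),('bottle',135,10,150),('edgeB',300,405,0),('timer',125,350,10),('edgeT',500,-30,0),('corner',0,445,0)]:
    P(n,u,v,h)
z=c['range_z']; 
E
```

```text
hub [ 521.6 -162.9   38. ] depth [ 521.9 -163.7   34.1]
toe [ 611.7 -151.9   32. ] depth [ 611.1 -151.2   35.9]
railL [589.1 -97.6  15. ] depth [588.8 -97.2  17.7]
railR [ 605.3 -214.4   15. ] depth [ 606.5 -216.6    6.1]
gripL [ 398. -150.   24.] depth [ 397.9 -150.3   22.5]
gripR [ 407.3 -216.4   24. ] depth [ 407.1 -217.2   20.6]
shTL [ 440.9 -112.8   18. ] depth [ 440.8 -114.6    6.1]
shTR [ 456.2 -235.4   18. ] depth [ 456.2 -236.5   13.7]
trayTL [635.6 -68.1  20. ] depth [638.  -69.7   5.7]
trayTR [ 656.  -251.7   20. ] depth [ 659.5 -257.     1. ]
trayBR [ 385.9 -285.8   20. ] depth [ 3.847e+02 -2.920e+02  1.000e-01]
trayBL [ 360.8 -105.8   20. ] depth [ 359.4 -108.4    2.3]
penL [322.8 163.5   5. ] depth [324.  162.6  15.2]
penR [354.9  32.5   5. ] depth [354.9  32.6   5.1]
pot [552.6 299.4  78. ] depth [553.6 301.8  67.6]
jar [648.  306.6  96. ] depth [650.5 309.7  83.3]
bottle [744.6 214.1 150. ] depth [745.3 214.5 147.5]
edgeB [294.7  17.8   0. ] depth [294.6  17.8  -0.4]
timer [358.2 234.2  10. ] depth [358.4 233.8  12.4]
edgeT [ 853.9 -234.5    0. ] depth [ 849.9 -231.6   11.3]
corner [235.7 388.7   0. ] depth [236.9 386.9   6.1]
```

```bash
cat >> h.py <<'E'
from scipy.spatial.transform import Rotation as Ro
def st():
    s=robot.sense(); R=Ro.from_quat(s['orientation']).as_matrix()
    yaw=np.degrees(np.arctan2(R[1,0],R[0,0]))
    print('t %.2f pos %s yaw %.2f tilt %.2f F %s w %.1f q %s'%(s['time_s'],s['eef_pos'].round(1),yaw,np.degrees(np.arccos(-R[2,2])),s['ft_force'].round(1),s['width'],s['q'].round(2)))
    return s['eef_pos'],R,yaw
def plan(way,yaws,n):
    """way: list of waypoints, n rows each; prints rows in tool axes (cm, deg)"""
    p,R,y=st(); p=p.copy(); out=[]
    for w,yt,k in zip(way,yaws,n):
        w=np.array(w,float)
        for i in range(k):
            d=(w-p)/(k-i); dr=-((yt-y))/(k-i)
            s=np.round(R.T@d/10,1); r=round(dr,1)
            out.append([s.tolist(),r]); p=p+R@s*10; R=R@Ro.from_euler('z',r,degrees=True).as_matrix(); y-=r
    for i in range(0,len(out),8): print(out[i:i+8])
    print('end',p.round(1),round(y,1))
E
python3 - <<'E'
from h import *
plan([[523,-165,110]],[7.9],[16])
E
```

```text
t 0.15 pos [ 236.7 -468.3  230.8] yaw 26.80 tilt 0.07 F [ 0.8 -0.5  0.4] w 85.2 q [-1.25  0.34  1.52  0.    1.28 -0.15]
[[[2.5, -0.9, 0.8], np.float64(1.2)], [[2.4, -0.9, 0.8], np.float64(1.2)], [[2.4, -1.0, 0.8], np.float64(1.2)], [[2.4, -1.0, 0.7], np.float64(1.2)], [[2.4, -1.1, 0.8], np.float64(1.2)], [[2.3, -1.1, 0.7], np.float64(1.2)], [[2.3, -1.2, 0.8], np.float64(1.2)], [[2.3, -1.2, 0.7], np.float64(1.2)]]
[[[2.3, -1.3, 0.8], np.float64(1.2)], [[2.2, -1.3, 0.7], np.float64(1.2)], [[2.2, -1.4, 0.8], np.float64(1.2)], [[2.2, -1.4, 0.7], np.float64(1.1)], [[2.2, -1.5, 0.8], np.float64(1.2)], [[2.1, -1.5, 0.7], np.float64(1.1)], [[2.1, -1.6, 0.8], np.float64(1.2)], [[2.1, -1.6, 0.7], np.float64(1.1)]]
end [ 523.3 -164.9  110. ] 7.9
```

>>> jog_arm(moves=[[[2.5,-0.9,0.7],1.2],[[2.4,-0.9,0.7],1.2],[[2.4,-1,0.7],1.2],[[2.4,-1,0.7],1.2],[[2.4,-1.1,0.7],1.2],[[2.3,-1.1,0.7],1.2],[[2.3,-1.2,0.7],1.2],[[2.3,-1.2,0.7],1.2]])

```text
time_s: 0.82
eef_pos: [382.4, -316.0, 171.5]
orientation: [0.99, 0.141, -0.001, 0.0]
ft_force: [0.2, 0.7, 0.9]
width: 85.4
```

>>> jog_arm(moves=[[[2.3,-1.3,0.7],1.2],[[2.2,-1.3,0.7],1.2],[[2.2,-1.4,0.7],1.2],[[2.2,-1.4,0.7],1.2],[[2.2,-1.5,0.7],1.2],[[2.1,-1.5,0.7],1.2],[[2.1,-1.6,0.7],1.2],[[2.1,-1.6,0.7],1.2]], gripper=0.3)

```text
time_s: 1.48
eef_pos: [534.3, -157.1, 110.6]
orientation: [0.999, 0.053, -0.003, -0.001]
ft_force: [0.5, -0.5, 1.2]
width: 59.6
```

```bash
python3 - <<'E'
from h import *
st(); snap('wrist','w1'); snap('top','t1')
plan([[523,-165,110]],[7.9],[8])
E
```

```text
t 1.48 pos [ 534.3 -157.1  110.6] yaw 6.13 tilt 0.30 F [ 0.5 -0.5  1.2] w 59.6 q [-0.42  0.52  1.59 -0.    1.03  1.04]
t 1.58 pos [ 535.  -155.3  109.7] yaw 6.36 tilt 0.37 F [ 0.4 -0.7  0.2] w 59.6 q [-0.42  0.53  1.59  0.    1.03  1.04]
[[[-0.2, 0.1, -0.0], np.float64(-0.2)], [[-0.2, 0.1, -0.0], np.float64(-0.2)], [[-0.2, 0.1, -0.0], np.float64(-0.2)], [[-0.1, 0.1, -0.0], np.float64(-0.2)], [[-0.2, 0.1, -0.0], np.float64(-0.2)], [[-0.1, 0.1, -0.0], np.float64(-0.2)], [[-0.2, 0.1, -0.0], np.float64(-0.2)], [[-0.1, 0.1, -0.0], np.float64(-0.1)]]
end [ 523.1 -164.9  109.7] 7.9
```

View pics/w1.png

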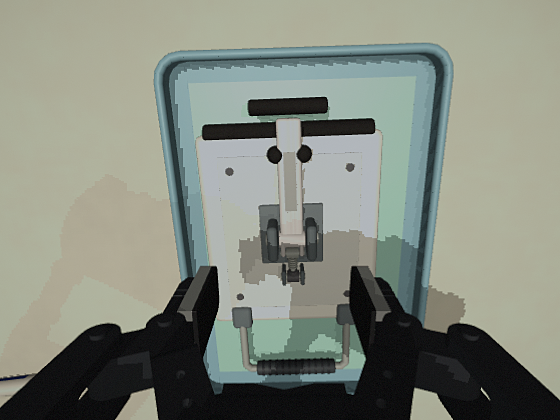

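```bash
python3 - <<'E'
from h import *
c=load('w1')
for n,u,v,h in [('cheekL',271,239,40),('cheekR',312,237,40),('railL',204,132,16),('railR',374,126,16),('gripL',258,367,22),('gripR',335,366,22),('studL',274,155,28),('studR',305,155,28),('toe',288,106,33)]:
    print(n,pz(c,u,v,h).round(1),px(c,u,v).round(1))
cv2.imwrite('pics/w1c.png',cv2.resize(c['frame'][90:300,190:400],None,fx=2.8,fy=2.8,interpolation=cv2.INTER_CUBIC))
E
```

```text
cheekL [ 523.5 -151.1   40. ] [ 523.5 -151.1   40. ]
cheekR [ 527.9 -178.3   40. ] [ 528.2 -178.2   40.7]
railL [586.6 -98.6  16. ] [586.6 -98.7  16.6]
railR [ 602.7 -212.3   16. ] [ 602.8 -211.9   17.5]
gripL [ 399.7 -151.4   22. ] [ 399.8 -151.4   22. ]
gripR [ 407.7 -215.1   22. ] [ 405.5 -215.8   19.5]
studL [ 578.  -147.4   28. ] [ 578.8 -147.5   32.6]
studR [ 580.2 -167.7   28. ] [ 580.9 -167.3   32.7]
toe [ 609.6 -153.1   33. ] [ 609.6 -153.1   31.4]
```

View pics/w1c.png

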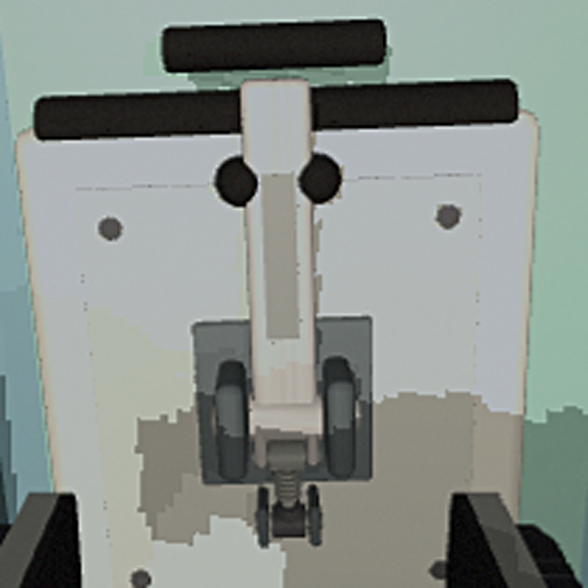

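```bash
python3 - <<'E'
from h import *
plan([[524,-165.3,50],[524,-165.3,21]],[8.1,8.1],[5,3])
E
```

```text
t 1.58 pos [ 535.  -155.3  109.7] yaw 6.36 tilt 0.37 F [ 0.4 -0.7  0.2] w 59.6 q [-0.42  0.53  1.59  0.    1.03  1.04]
[[[-0.2, 0.2, 1.2], np.float64(-0.3)], [[-0.2, 0.2, 1.2], np.float64(-0.4)], [[-0.3, 0.2, 1.2], np.float64(-0.3)], [[-0.2, 0.1, 1.2], np.float64(-0.4)], [[-0.3, 0.2, 1.2], np.float64(-0.3)], [[0.0, -0.0, 1.0], np.float64(-0.0)], [[0.0, -0.0, 0.9], np.float64(-0.0)], [[0.0, -0.0, 1.0], np.float64(-0.0)]]
end [ 523.7 -165.5   20.7] 8.1
```

>>> jog_arm(moves=[[[-0.2,0.2,1.2],-0.3],[[-0.2,0.2,1.2],-0.4],[[-0.3,0.2,1.2],-0.3],[[-0.2,0.1,1.2],-0.4],[[-0.3,0.2,1],-0.3],[[0,0,0.5],0],[[0,0,0],0],[[0,0,0],0]], gripper=0.3)

```text
time_s: 2.25
eef_pos: [521.9, -167.1, 43.9]
orientation: [0.997, 0.073, -0.004, -0.002]
ft_force: [-0.5, -0.5, -0.1]
width: 59.7
```

```bash
python3 - <<'E'
from h import *
plan([[524,-165.3,21]],[8.1],[5])
E
```

```text
t 2.25 pos [ 521.9 -167.1   43.9] yaw 8.40 tilt 0.48 F [-0.5 -0.5 -0.1] w 59.7 q [-0.45  0.6   1.68 -0.    0.87  0.98]
[[[0.1, -0.0, 0.5], np.float64(0.1)], [[0.0, -0.0, 0.4], np.float64(0.0)], [[0.1, -0.0, 0.5], np.float64(0.1)], [[0.0, -0.1, 0.4], np.float64(0.0)], [[0.1, -0.0, 0.5], np.float64(0.1)]]
end [ 524.5 -165.6   20.9] 8.1
```

>>> jog_arm(moves=[[[0.1,0,0.5],0.1],[[0,-0.1,0.4],0],[[0.1,0,0.5],0.1],[[0,-0.1,0.4],0],[[0,0,0.3],0],[[0,0,0],0],[[0,0,0],0],[[0,0,0],0]], gripper=0.3)

```text
time_s: 2.92
eef_pos: [525.1, -165.0, 22.7]
orientation: [0.997, 0.071, -0.002, -0.001]
ft_force: [-0.1, 0.2, -0.3]
width: 59.7
```

```bash
python3 - <<'E'
from h import *
st(); snap('wrist','w2')
E
```

```text
t 2.92 pos [ 525.1 -165.    22.7] yaw 8.20 tilt 0.28 F [-0.1  0.2 -0.3] w 59.7 q [-0.44  0.64  1.69 -0.    0.82  0.99]
```

View pics/w2.png

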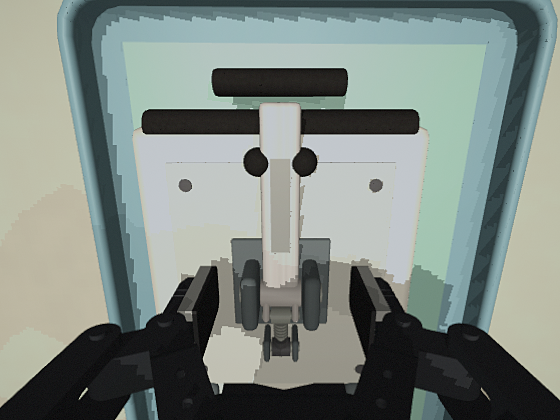

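The hub cheeks (250 to 315) sit centred between the pads (213, 353). Closing and lifting gently.

>>> jog_arm(moves=[[[0,0,0],0],[[0,0,0],0],[[0,0,0],0],[[0,0,0],0],[[0,0,0],0],[[0,0,0],0],[[0,0,0],0],[[0,0,0],0]], gripper=1)

```text
time_s: 3.63
eef_pos: [525.4, -165.0, 23.5]
orientation: [0.997, 0.071, -0.002, -0.0]
ft_force: [-0.4, 0.7, 0.0]
width: 32.7
```

>>> jog_arm(moves=[[[0,0,-0.5],0],[[0,0,-0.7],0],[[0,0,-0.8],0],[[0,0,-0.8],0],[[0,0,-0.8],0],[[0,0,-0.8],0],[[0,0,-0.5],0],[[0,0,0],0]])

```text
time_s: 4.3
eef_pos: [524.1, -164.5, 76.3]
orientation: [0.997, 0.071, -0.004, -0.001]
ft_force: [-0.1, -0.5, -5.5]
width: 32.7
```

```bash
python3 - <<'E'
from h import *
snap('scene','s2');snap('wrist','w3')
plan([[540,90,85]],[0],[16])
E
```

```text
t 4.40 pos [ 523.6 -164.3   75.3] yaw 8.18 tilt 0.53 F [-0.9  0.1 -5.1] w 32.8 q [-0.44  0.56  1.65 -0.    0.94  0.99]
[[[0.3, -1.6, -0.1], np.float64(0.5)], [[0.3, -1.6, -0.1], np.float64(0.5)], [[0.3, -1.6, -0.1], np.float64(0.5)], [[0.3, -1.6, -0.0], np.float64(0.5)], [[0.3, -1.6, -0.1], np.float64(0.5)], [[0.3, -1.6, -0.0], np.float64(0.5)], [[0.2, -1.6, -0.1], np.float64(0.5)], [[0.2, -1.5, -0.0], np.float64(0.5)]]
[[[0.2, -1.6, -0.1], np.float64(0.5)], [[0.2, -1.6, -0.0], np.float64(0.5)], [[0.2, -1.5, -0.1], np.float64(0.5)], [[0.2, -1.6, -0.0], np.float64(0.5)], [[0.2, -1.6, -0.1], np.float64(0.5)], [[0.1, -1.5, -0.0], np.float64(0.6)], [[0.2, -1.6, -0.1], np.float64(0.5)], [[0.1, -1.5, -0.0], np.float64(0.6)]]
end [540.   89.9  84.9] -0.0
```

View pics/s2.png

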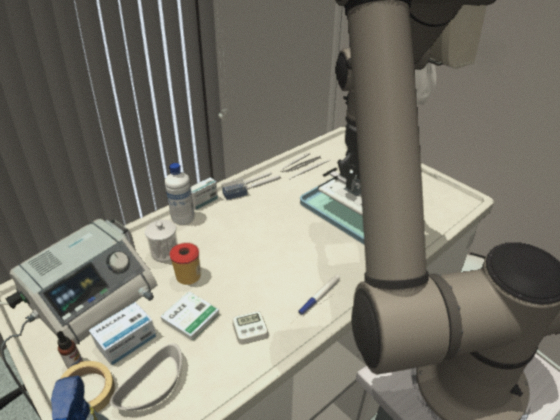

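View pics/w3.png

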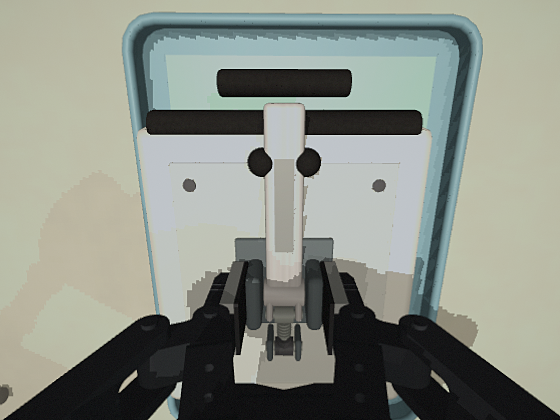

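The mirror is held level about 50 mm above the unmoved tray (-5 N). Carrying it left.

>>> jog_arm(moves=[[[0.1,-0.7,0],0.3],[[0.3,-1.3,-0.1],0.5],[[0.3,-1.6,0],0.5],[[0.3,-1.6,0],0.5],[[0.3,-1.6,0],0.5],[[0.3,-1.6,0],0.5],[[0.2,-1.6,0],0.5],[[0.2,-1.6,0],0.5]])

```text
time_s: 5.07
eef_pos: [528.0, -41.5, 72.6]
orientation: [0.999, 0.033, -0.008, -0.003]
ft_force: [0.3, 1.2, -4.7]
width: 32.5
```

>>> jog_arm(moves=[[[0.2,-1.6,0],0.6],[[0.2,-1.6,0],0.6],[[0.2,-1.6,0],0.6],[[0.2,-1.6,0],0.6],[[0.1,-1.4,0],0.6],[[0.1,-1.1,0],0.5],[[0,-0.7,0],0.3],[[0,0,0],0]])

```text
time_s: 5.73
eef_pos: [529.5, 67.3, 68.6]
orientation: [1.0, -0.001, -0.013, -0.004]
ft_force: [0.0, -0.2, -4.5]
width: 32.2
```

```bash
python3 - <<'E'
from h import *
plan([[540,90,85]],[0],[6])
E
```

```text
t 5.73 pos [529.5  67.3  68.6] yaw -0.13 tilt 1.58 F [ 0.  -0.2 -4.5] w 32.2 q [-0.02  0.55  1.68  0.01  0.93  1.55]
[[[0.2, -0.4, -0.3], np.float64(-0.0)], [[0.2, -0.4, -0.3], np.float64(-0.0)], [[0.2, -0.4, -0.3], np.float64(-0.0)], [[0.1, -0.4, -0.3], np.float64(-0.0)], [[0.2, -0.3, -0.2], np.float64(-0.1)], [[0.1, -0.4, -0.3], np.float64(-0.0)]]
end [540.   90.1  85.5] -0.0
```

>>> jog_arm(moves=[[[0.2,-0.4,0.4],0],[[0.2,-0.4,0.5],0],[[0.2,-0.4,0.6],0],[[0.1,-0.3,0.6],0],[[0.1,-0.3,0.6],0],[[0.1,-0.2,0.5],0],[[0,0,0.4],0],[[0,0,0],0]])

```text
time_s: 6.4
eef_pos: [537.5, 87.7, 26.8]
orientation: [1.0, -0.002, -0.015, -0.004]
ft_force: [-1.2, 0.0, -5.4]
width: 31.9
```

```bash
python3 - <<'E'
from h import *
p,R,y=st(); print(R.round(4)); snap('wrist','w4'); snap('top','t4')
E
```

```text
t 6.40 pos [537.5  87.7  26.8] yaw -0.21 tilt 1.74 F [-1.2  0.  -5.4] w 31.9 q [0.02 0.63 1.68 0.01 0.86 1.58]
[[ 0.9996 -0.0039 -0.0294]
 [-0.0036 -1.      0.0072]
 [-0.0295 -0.0071 -0.9995]]
```

View pics/w4.png

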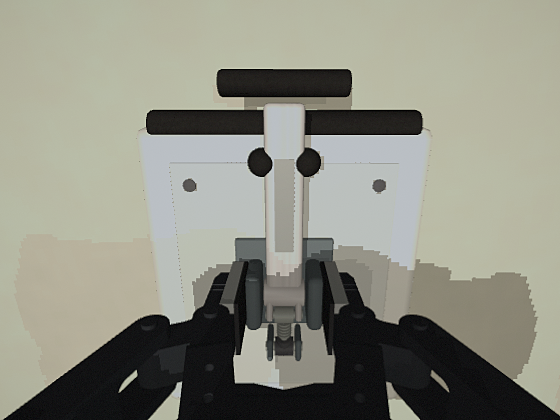

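View pics/t4.png

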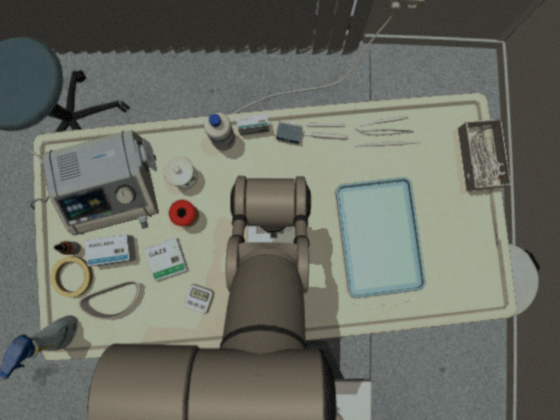

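The mirror hangs over bare top, tray unmoved. The rail end is about 1.7° low. Lowering slowly.

>>> jog_arm(moves=[[[0,0,0.2],0],[[0,0,0.1],0],[[0,0,0.1],0],[[0,0,0.1],0],[[0,0,0.1],0],[[0,0,0],0],[[0,0,0],0],[[0,0,0],0]])

```text
time_s: 7.17
eef_pos: [538.8, 87.0, 22.7]
orientation: [1.0, -0.002, -0.013, -0.004]
ft_force: [0.0, -0.1, -5.8]
width: 32.7
```

>>> jog_arm(moves=[[[0,0,0.2],0],[[0,0,0.1],0],[[0,0,0.1],0],[[0,0,0],0],[[0,0,0],0],[[0,0,0],0],[[0,0,0],0],[[0,0,0],0]])

```text
time_s: 7.83
eef_pos: [539.1, 87.1, 20.2]
orientation: [1.0, -0.002, -0.011, -0.003]
ft_force: [-1.7, 0.5, -1.4]
width: 32.3
```

>>> jog_arm(moves=[[[0,0,0.1],0],[[0,0,0.1],0],[[0,0,0],0],[[0,0,0],0],[[0,0,0],0],[[0,0,0],0],[[0,0,0],0],[[0,0,0],0]])

```text
time_s: 8.5
eef_pos: [539.3, 87.1, 19.8]
orientation: [1.0, -0.002, -0.011, -0.003]
ft_force: [-2.4, 0.6, 1.1]
width: 32.4
```

>>> jog_arm(moves=[[[0,0,0],0],[[0,0,0],0],[[0,0,0],0],[[0,0,0],0],[[0,0,0],0],[[0,0,0],0],[[0,0,-0.3],0],[[0,0,-0.7],0]], gripper=0.4)

```text
time_s: 9.17
eef_pos: [540.6, 87.1, 29.5]
orientation: [1.0, -0.002, -0.01, -0.004]
ft_force: [0.1, 0.3, -0.3]
width: 51.6
```

>>> jog_arm(moves=[[[0,0,-1],0],[[0,0,-1],0],[[0,0,-1],0],[[0,0,-1],0],[[0.5,0,0],0],[[0.5,0,0],0],[[0.5,0,0],0],[[0,0,0],0]])

```text
time_s: 9.83
eef_pos: [560.3, 86.8, 78.2]
orientation: [1.0, -0.002, -0.006, -0.004]
ft_force: [-0.4, 0.4, -0.5]
width: 51.2
```

```bash
python3 - <<'E'
from h import *
p,R,y=st(); print(R.round(4)); snap('wrist','w5')
E
```

```text
t 9.83 pos [560.3  86.8  78.2] yaw -0.25 tilt 0.83 F [-0.4  0.4 -0.5] w 51.2 q [0.01 0.58 1.59 0.01 0.98 1.58]
[[ 0.9999 -0.0044 -0.0125]
 [-0.0043 -1.      0.0073]
 [-0.0125 -0.0072 -0.9999]]
```

View pics/w5.png

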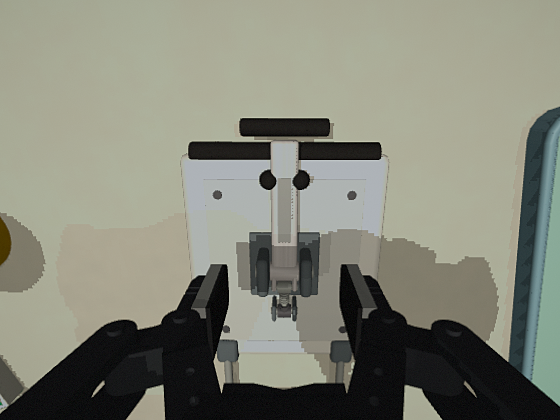

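```bash
python3 - <<'E'
from h import *
c=load('w5')
for n,u,v,h in [('cheekL',263,271,36),('cheekR',306,271,36),('railL',190,150,12),('railR',380,150,12),('studL',267,180,26),('studR',301,180,26),('toe',285,127,28)]:
    print(n,pz(c,u,v,h).round(1),px(c,u,v).round(1))
cv2.imwrite('pics/w5c.png',cv2.resize(c['frame'][100:300,180:390],None,fx=2.8,fy=2.8,interpolation=cv2.INTER_CUBIC))
E
```

```text
cheekL [541.1  98.1  36. ] [540.1  98.2  34.1]
cheekR [541.1  72.2  36. ] [541.1  72.2  36. ]
railL [610.3 142.2  12. ] [610.3 142.1  12.4]
railR [609.9  27.4  12. ] [610.1  27.7  13.1]
studL [594.9  95.1  26. ] [595.4  95.   28. ]
studR [594.8  75.4  26. ] [595.6  75.6  29.4]
toe [624.9  84.6  28. ] [624.9  84.6  27.8]
```

View pics/w5c.png

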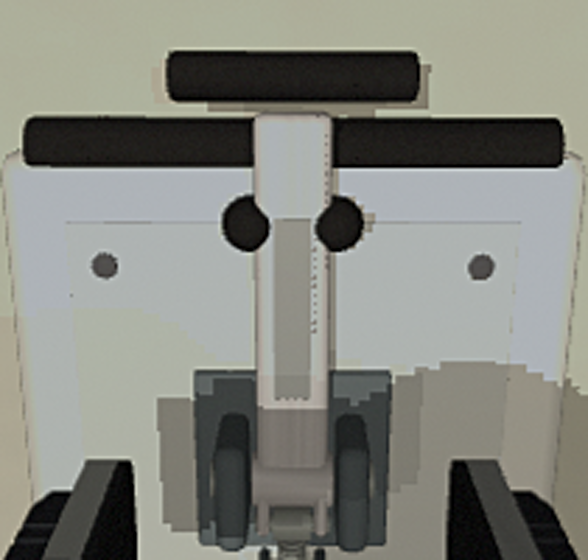

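```bash
python3 - <<'E'
from h import *
plan([[596.5,85.2,45],[596.5,85.2,17]],[0,0],[4,6])
E
```

```text
t 9.88 pos [559.7  86.8  78. ] yaw -0.25 tilt 0.87 F [-0.   0.3  0.7] w 51.4 q [0.01 0.58 1.59 0.01 0.98 1.58]
[[[0.9, 0.0, 0.8], np.float64(-0.1)], [[0.9, 0.1, 0.8], np.float64(-0.0)], [[1.0, 0.0, 0.8], np.float64(-0.1)], [[0.9, 0.1, 0.8], np.float64(-0.0)], [[0.0, -0.0, 0.5], np.float64(-0.0)], [[0.0, -0.0, 0.5], np.float64(-0.0)], [[0.0, -0.0, 0.5], np.float64(-0.0)], [[0.0, -0.0, 0.4], np.float64(-0.0)]]
[[[0.0, -0.0, 0.5], np.float64(-0.0)], [[0.1, -0.0, 0.4], np.float64(-0.0)]]
end [596.9  85.1  17.5] -0.0
```

>>> jog_arm(moves=[[[0.9,0,0.7],0],[[0.9,0.1,0.7],0],[[0.9,0,0.7],0],[[0.8,0.1,0.7],0],[[0,0,0.4],0],[[0,0,0.4],0],[[0,0,0],0],[[0,0,0],0]])

```text
time_s: 10.55
eef_pos: [596.1, 84.4, 32.8]
orientation: [1.0, -0.002, -0.01, -0.004]
ft_force: [-0.6, 0.1, -0.7]
width: 51.1
```

```bash
python3 - <<'E'
from h import *
c=snap('wrist','w6')
plan([[596.5,85.2,17]],[0],[6])
for n,u,v,h in [('s',1,1,1)]: pass
E
```

```text
t 10.60 pos [596.   84.4  32.8] yaw -0.26 tilt 1.28 F [ 0.8  0.3 -0.4] w 51.3 q [0.01 0.7  1.51 0.01 0.95 1.58]
[[[0.0, -0.0, 0.3], np.float64(-0.0)], [[0.0, -0.0, 0.3], np.float64(-0.1)], [[0.0, -0.0, 0.2], np.float64(-0.0)], [[0.0, -0.0, 0.3], np.float64(-0.1)], [[0.0, -0.0, 0.2], np.float64(-0.0)], [[0.1, -0.1, 0.3], np.float64(-0.1)]]
end [596.6  85.5  16.8] 0.0
```

View pics/w6.png

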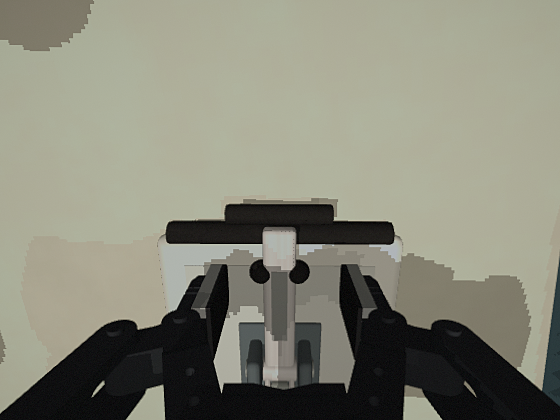

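```bash
python3 - <<'E'
from h import *
c=load('w6')
for n,u,v,h in [('studL',259,271,27),('studR',300,271,27),('toe',279,214,29),('railL',166,232,12),('railR',394,232,12),('padL',228,266,34),('padR',340,266,34),('padL',220,300,34)]:
    print(n,pz(c,u,v,h).round(1),px(c,u,v).round(1))
cv2.imwrite('pics/w6c.png',cv2.resize(c['frame'][190:400,180:390],None,fx=2.8,fy=2.8,interpolation=cv2.INTER_CUBIC))
E
```

```text
studL [596.7  94.9  27. ] [597.3  94.8  28. ]
studR [596.7  75.1  27. ] [596.9  75.1  27.4]
toe [626.6  84.9  29. ] [626.2  84.9  27.7]
railL [611.  143.2  12. ] [611.  143.1  12.2]
railR [610.7  26.8  12. ] [606.1  23.    0.8]
padL [603.2 108.4  34. ] [592.6 112.2  14.2]
padR [603.1  57.2  34. ] [591.8  53.5  12.9]
padL [585.1 113.2  34. ] [598.8 108.5  54.6]
```

View pics/w6c.png

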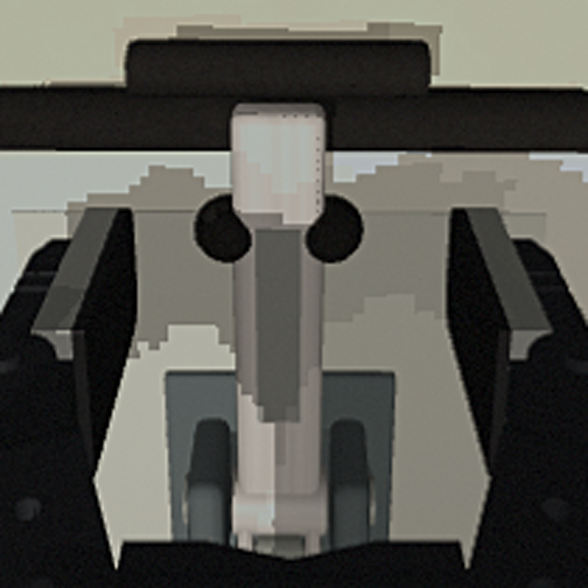

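>>> jog_arm(moves=[[[0.1,0,0.3],0],[[0,-0.1,0.3],0],[[0.1,0,0.3],0],[[0,0,0.3],0],[[0,0,0.2],0],[[0,0,0.1],0],[[0,0,0],0],[[0,0,0],0]])

```text
time_s: 11.27
eef_pos: [597.8, 86.0, 17.8]
orientation: [1.0, -0.002, -0.01, -0.004]
ft_force: [-0.5, -0.1, -0.0]
width: 51.4
```

>>> jog_arm(moves=[[[0,0,0],0],[[0,0,0],0],[[0,0,0],0],[[0,0,0],0],[[0,0,0],0],[[0,0,0],0],[[0,0,0],0],[[0,0,0],0]], gripper=1)

```text
time_s: 11.93
eef_pos: [597.9, 86.0, 18.5]
orientation: [1.0, -0.002, -0.009, -0.004]
ft_force: [-0.2, -0.2, 0.8]
width: 25.4
```

```bash
python3 - <<'E'
from h import *
c=snap('wrist','w7'); st()
E
```

```text
t 11.98 pos [597.9  86.1  18.5] yaw -0.26 tilt 1.14 F [-1.1 -0.9  0.8] w 25.5 q [0.01 0.72 1.51 0.01 0.92 1.58]
```

View pics/w7.png

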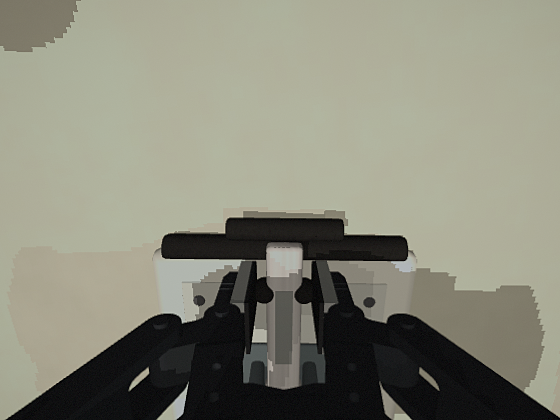

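```bash
python3 - <<'E'
from h import *
c=load('w7')
cv2.imwrite('pics/w7c.png',cv2.resize(c['frame'][210:400,190:380],None,fx=3.1,fy=3.1,interpolation=cv2.INTER_CUBIC))
E
```

```text
(no output)
```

View pics/w7c.png

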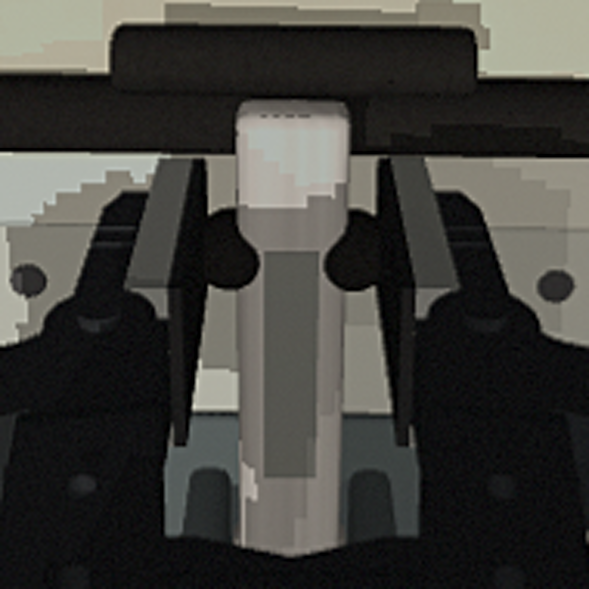

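```bash
python3 - <<'E'
from h import *
W=lambda a:[597.9+60*(np.cos(np.radians(a))-1),86.1,18.5+60*np.sin(np.radians(a))]
plan([W(8),W(16),W(24)],[-.26]*3,[3,2,2])
E
```

```text
t 11.98 pos [597.9  86.1  18.5] yaw -0.26 tilt 1.14 F [-1.1 -0.9  0.8] w 25.5 q [0.01 0.72 1.51 0.01 0.92 1.58]
[[[-0.0, -0.0, -0.3], np.float64(-0.0)], [[-0.0, -0.0, -0.3], np.float64(-0.0)], [[-0.1, -0.0, -0.2], np.float64(-0.0)], [[-0.1, -0.0, -0.4], np.float64(-0.0)], [[-0.1, -0.0, -0.4], np.float64(-0.0)], [[-0.1, -0.0, -0.4], np.float64(-0.0)], [[-0.2, -0.0, -0.4], np.float64(-0.0)]]
end [592.3  85.9  42.6] -0.3
```

>>> jog_arm(moves=[[[0,0,-0.3],0],[[0,0,-0.3],0],[[-0.1,0,-0.3],0],[[-0.1,0,-0.4],0],[[-0.1,0,-0.4],0],[[-0.1,0,-0.4],0],[[-0.2,0,-0.3],0],[[0,0,0],0]])

```text
time_s: 12.65
eef_pos: [590.6, 85.9, 43.1]
orientation: [1.0, -0.002, -0.011, -0.004]
ft_force: [-0.3, 0.6, -4.7]
width: 25.5
```

```bash
python3 - <<'E'
from h import *
c=snap('wrist','w8')
W=lambda a:[597.9+60*(np.cos(np.radians(a))-1),86.1,18.5+60*np.sin(np.radians(a))]
p,R,y=st()
print(np.degrees(np.arcsin((p[2]-18.5)/60)))
plan([W(34),W(41),W(48)],[-.26]*3,[3,2,2])
E
```

```text
t 12.70 pos [590.7  85.9  42.9] yaw -0.25 tilt 1.31 F [-0.3 -0.6 -3.9] w 25.4 q [0.01 0.68 1.52 0.01 0.97 1.58]
23.987303270752886
t 12.70 pos [590.7  85.9  42.9] yaw -0.25 tilt 1.31 F [-0.3 -0.6 -3.9] w 25.4 q [0.01 0.68 1.52 0.01 0.97 1.58]
[[[-0.1, -0.0, -0.3], np.float64(0.0)], [[-0.1, -0.0, -0.3], np.float64(0.0)], [[-0.1, -0.0, -0.3], np.float64(0.0)], [[-0.2, -0.0, -0.3], np.float64(0.0)], [[-0.3, -0.0, -0.3], np.float64(0.0)], [[-0.3, -0.0, -0.2], np.float64(0.0)], [[-0.2, -0.0, -0.3], np.float64(0.0)]]
end [578.2  85.8  63.2] -0.3
```

View pics/w8.png

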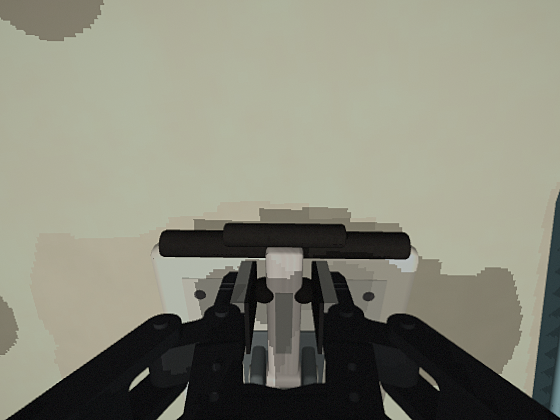

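```bash
python3 - <<'E'
from h import *
c=load('w8')
for n,u,v in [('railL',175,243),('railR',400,243),('shellL',170,270),('shellL2',175,300),('toe',285,235),('leg',285,260),('leg2',283,375),('hub',260,355),('hubR',307,355)]:
    print(n,px(c,u,v).round(1))
c=snap('scene','s8'); cv2.imwrite('pics/s8c.png',cv2.resize(c['frame'][120:320,230:430],None,fx=3,fy=3))
E
```

```text
railL [607.1 134.5  39.7]
railR [606.5  30.5  38.5]
shellL [592.7 138.7  39. ]
shellL2 [573.4 139.7  34.9]
toe [618.8  83.6  57.9]
leg [606.2  83.7  55.1]
leg2 [532.1  85.   41.8]
hub [541.1  97.2  37.4]
hubR [540.5  72.2  36.7]
```

View pics/s8c.png

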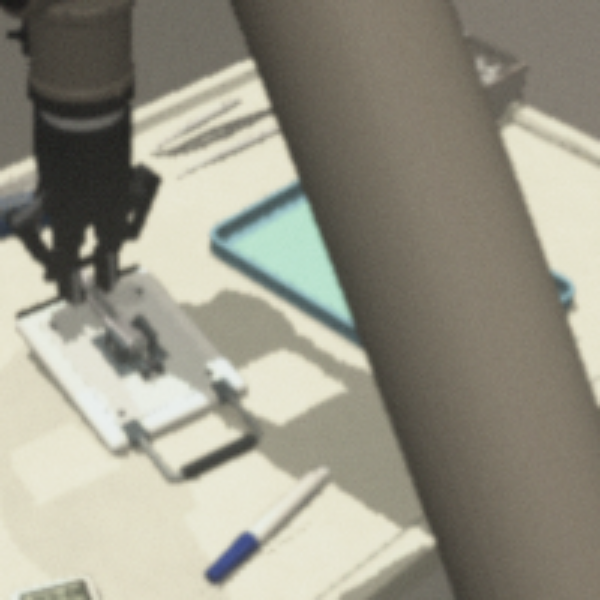

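The pinch was too tight: rail rose to z≈39 and the whole rail end lifted instead of the leg turning. Lowering it back, then I'll pinch lightly by a partial closure.

>>> jog_arm(moves=[[[0.2,0,0.4],0],[[0.2,0,0.4],0],[[0.1,0,0.4],0],[[0.1,0,0.4],0],[[0.1,0,0.4],0],[[0,0,0.3],0],[[0,0,0.2],0],[[0,0,0],0]])

```text
time_s: 13.42
eef_pos: [598.1, 86.0, 18.8]
orientation: [1.0, -0.002, -0.011, -0.004]
ft_force: [-1.1, -1.3, -2.0]
width: 25.4
```

```bash
python3 - <<'E'
from h import *
c=snap('wrist','w9'); st()
for n,u,v in [('railL',175,243),('railR',395,243)]:
    print(n,px(c,u,v).round(1))
E
```

```text
t 13.47 pos [598.2  86.   18.6] yaw -0.24 tilt 1.30 F [-1.8  0.4 -0.5] w 25.2 q [0.01 0.72 1.51 0.01 0.93 1.58]
railL [612.5 136.3  10.7]
railR [612.3  31.7  10.8]
```

View pics/w9.png

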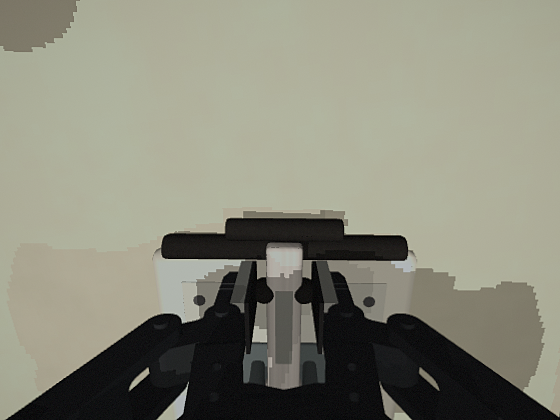

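>>> jog_arm(moves=[[[0,0,0],0],[[0,0,0],0],[[0,0,0],0],[[0,0,0],0],[[0,0,-0.3],0],[[0,0,-0.3],0],[[-0.1,0,-0.3],0],[[0,0,0],0]], gripper=0.675)

```text
time_s: 14.13
eef_pos: [597.6, 86.0, 27.2]
orientation: [1.0, -0.002, -0.011, -0.004]
ft_force: [-1.3, 0.5, -1.3]
width: 27.6
```

```bash
python3 - <<'E'
from h import *
c=snap('wrist','w10'); st()
for n,u,v in [('railL',175,243),('railR',395,243)]:
    print(n,px(c,u,v).round(1))
E
```

```text
t 14.18 pos [597.5  86.   26.9] yaw -0.25 tilt 1.32 F [-0.1  0.4 -1.4] w 27.7 q [0.01 0.71 1.51 0.01 0.95 1.58]
railL [609.2 138.5  13. ]
railR [609.1  29.6  13.1]
```

View pics/w10.png

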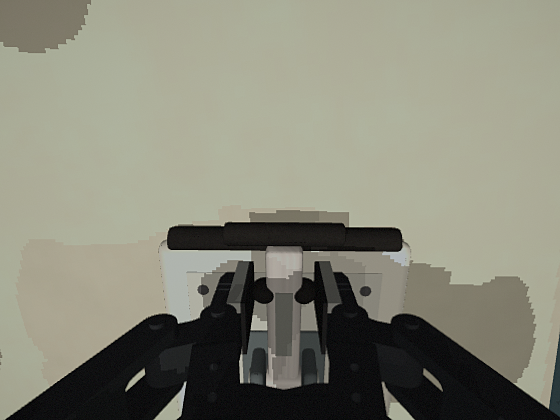

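With the light pinch the rail stays down (z≈13) while the toe rises: the leg is opening at about 1.4 N. Continuing the arc.

>>> jog_arm(moves=[[[-0.1,0,-0.3],0],[[-0.1,0,-0.3],0],[[-0.1,0,-0.4],0],[[-0.1,0,-0.3],0],[[-0.1,0,-0.3],0],[[-0.1,0,-0.3],0],[[0,0,0],0],[[0,0,0],0]])

```text
time_s: 14.85
eef_pos: [590.3, 86.0, 48.2]
orientation: [1.0, -0.002, -0.012, -0.004]
ft_force: [-1.2, 0.4, -3.0]
width: 27.8
```

```bash
python3 - <<'E'
from h import *
c=snap('wrist','w11')
W=lambda a:[598.2+60*(np.cos(np.radians(a))-1),86.,18.6+60*np.sin(np.radians(a))]
p,R,y=st()
a=np.degrees(np.arcsin((p[2]-18.6)/60));print(a,W(a))
for n,u,v in [('railL',175,243),('railR',395,243)]:
    print(n,px(c,u,v).round(1))
plan([W(35),W(42),W(49)],[-.26]*3,[2,2,3])
E
```

```text
t 14.90 pos [590.3  86.   48.1] yaw -0.23 tilt 1.43 F [-1.1  0.3 -2.5] w 28.1 q [0.01 0.67 1.51 0.01 0.98 1.58]
29.486267248678992 [np.float64(590.4284217520637), 86.0, np.float64(48.132896256353845)]
railL [591.7 146.4  11.8]
railR [591.8  22.   12.3]
t 14.90 pos [590.3  86.   48.1] yaw -0.23 tilt 1.43 F [-1.1  0.3 -2.5] w 28.1 q [0.01 0.67 1.51 0.01 0.98 1.58]
[[[-0.2, -0.0, -0.2], np.float64(0.0)], [[-0.1, -0.0, -0.3], np.float64(0.0)], [[-0.2, -0.0, -0.3], np.float64(0.0)], [[-0.3, -0.0, -0.2], np.float64(0.0)], [[-0.2, -0.0, -0.2], np.float64(0.0)], [[-0.2, -0.0, -0.2], np.float64(0.0)], [[-0.1, -0.0, -0.1], np.float64(0.0)]]
end [577.6  85.9  63.4] -0.2
```

View pics/w11.png

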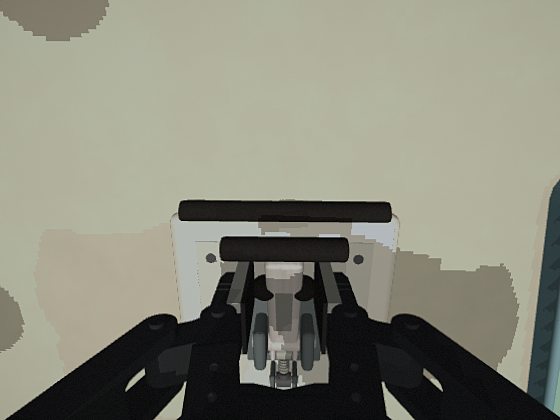

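>>> jog_arm(moves=[[[-0.2,0,-0.2],0],[[-0.1,0,-0.3],0],[[-0.2,0,-0.3],0],[[-0.2,0,-0.2],0],[[-0.2,0,-0.2],0],[[-0.2,0,-0.2],0],[[0,0,0],0],[[0,0,0],0]])

```text
time_s: 15.57
eef_pos: [578.5, 86.0, 64.1]
orientation: [1.0, -0.002, -0.012, -0.004]
ft_force: [-1.4, -0.2, -1.7]
width: 27.8
```

```bash
python3 - <<'E'
from h import *
c=snap('wrist','w12')
p,R,y=st()
print(np.degrees(np.arcsin((p[2]-18.6)/60)))
E
```

```text
t 15.62 pos [578.5  86.   64.1] yaw -0.24 tilt 1.41 F [-1.   0.3 -0.7] w 28.1 q [0.01 0.63 1.54 0.01 0.99 1.58]
49.28978786964183
```

View pics/w12.png

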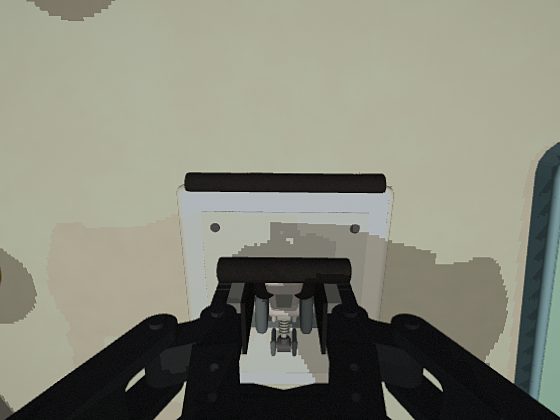

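Leg is at about 49°. Releasing wide so it can go to its stop, then backing off up and away.

>>> jog_arm(moves=[[[0,0,0],0],[[0,0,0],0],[[0,0,0],0],[[0,0,0],0],[[-0.3,0,-0.3],0],[[-0.5,0,-1],0],[[-0.8,0,-2],0],[[-1,0,-2.5],0]], gripper=0.15)

```text
time_s: 16.28
eef_pos: [552.2, 85.1, 121.0]
orientation: [1.0, -0.002, -0.015, -0.004]
ft_force: [-0.2, 0.5, -0.1]
width: 72.5
```

>>> jog_arm(moves=[[[-1,0,-2.5],6],[[-1,0,-2.5],6],[[-1,0,-1.5],6],[[-1,0,-1],6],[[-1,0,0],6],[[-0.5,0,0],6],[[0,0,0],6],[[0,0,0],0]], gripper=0.4)

```text
time_s: 16.95
eef_pos: [497.8, 98.3, 215.3]
orientation: [0.926, -0.377, -0.006, -0.001]
ft_force: [0.3, 0.7, -0.0]
width: 51.3
```

```bash
python3 - <<'E'
from h import *
c=snap('wrist','w13');st(); snap('top','t13'); c=snap('scene','s13'); cv2.imwrite('pics/s13c.png',cv2.resize(c['frame'][120:320,230:430],None,fx=3,fy=3))
E
```

```text
t 17.00 pos [497.9  98.3 215.3] yaw -43.98 tilt 0.75 F [-0.2 -0.4  0.1] w 50.9 q [0.04 0.33 1.59 0.01 1.23 2.37]
```

View pics/w13.png

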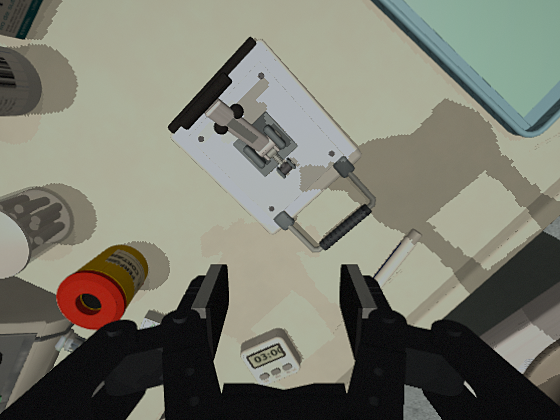

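View pics/s13c.png

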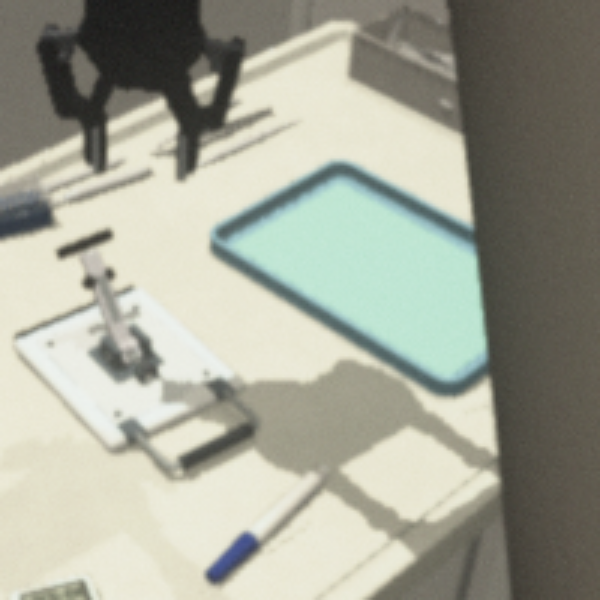

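The leg stands up from the back; grip tube at (346,228). Rolling the wrist towards +90° would hit joint 6's limit this way, so I turn it back the other way. Measuring the leg angle meanwhile.

```bash
python3 - <<'E'
from h import *
c=load('w13')
for n,u,v in [('railL',174,128),('railR',254,43),('gripL',327,244),('gripR',367,211),('studL',219,112),('studR',236,113),('studR',237,111)]:
    print(n,px(c,u,v).round(1))
f=c['frame'];cv2.imwrite('pics/w13c.png',cv2.resize(f[30:260,160:390],None,fx=2.6,fy=2.6,interpolation=cv2.INTER_CUBIC))
c=load('s13')
for n,u,v in [('toeL',230+60/3,120+250/3),('toeR',230+110/3,120+233/3)]:
    print(n,px(c,u,v).round(1),pz(c,u,v,93).round(1))
E
```

```text
railL [608.9 137.   14.2]
railR [606.9  27.1  12.3]
gripL [414.4 111.7  19. ]
gripR [413.5  56.7  19.7]
studL [581.6  83.4  84.4]
studR [572.6  75.9  74.8]
studR [573.2  74.3  73.6]
toeL [590.7 108.9  98.8] [597.4 105.   93. ]
toeR [590.1  61.9  96.2] [593.7  59.5  93. ]
```

View pics/w13c.png

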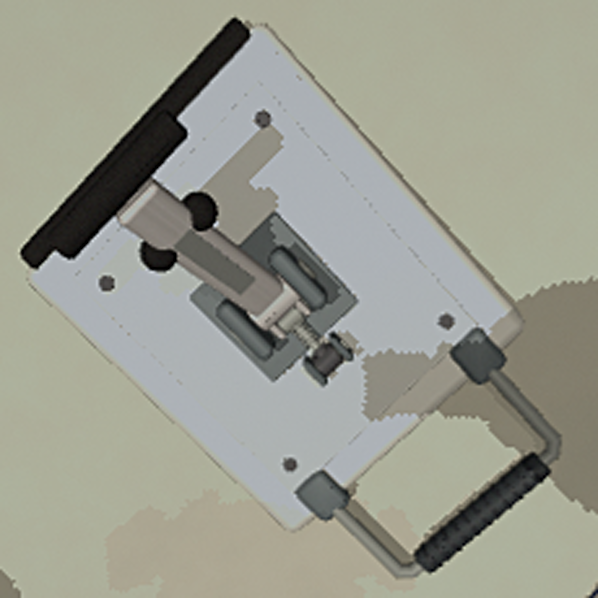

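>>> jog_arm(moves=[[[0,0,0],-7],[[0,0,0],-7],[[0,0,0],-7],[[0,0,0],-7],[[0,0,0],-7],[[0,0,0],-7],[[0,0,0],-7],[[0,0,0],-7]])

```text
time_s: 17.77
eef_pos: [498.2, 96.9, 213.1]
orientation: [0.993, 0.119, -0.007, -0.004]
ft_force: [-0.5, 0.2, 1.4]
width: 51.5
```

>>> jog_arm(moves=[[[0,0,0],-7],[[0,0,0],-7],[[0,0,0],-7],[[0,0,0],-7],[[0,0,0],-7],[[0,0,0],-7],[[0,0,0],-7],[[0,0,0],-7]])

```text
time_s: 18.43
eef_pos: [498.4, 95.6, 211.1]
orientation: [0.814, 0.58, -0.006, -0.009]
ft_force: [-0.6, -0.2, -0.8]
width: 51.1
```

```bash
python3 - <<'E'
from h import *
c=snap('wrist','w14');st()
E
```

```text
t 18.48 pos [498.3  95.5 211. ] yaw 71.39 tilt 1.24 F [ 0.1 -0.1 -0.5] w 51.3 q [0.03 0.34 1.59 0.01 1.24 0.36]
```

View pics/w14.png

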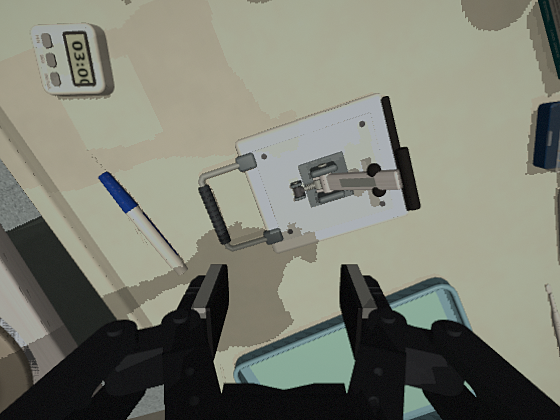

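```bash
python3 - <<'E'
from h import *
c=load('w14')
for n,u,v in [('gripL',205,188),('gripR',223,240),('gripm',214,214)]:
    print(n,px(c,u,v).round(1),pz(c,u,v,18).round(1))
plan([[414,84.5,70]],[89],[8])
E
```

```text
gripL [417.7 117.1  20.2] [417.  116.8  18. ]
gripR [413.6  58.7  20.3] [412.8  57.9  18. ]
gripm [415.3  88.3  19.1] [415.   88.1  18. ]
t 18.48 pos [498.3  95.5 211. ] yaw 71.39 tilt 1.24 F [ 0.1 -0.1 -0.5] w 51.3 q [0.03 0.34 1.59 0.01 1.24 0.36]
[[[-0.5, -0.9, 1.8], np.float64(-2.2)], [[-0.4, -0.9, 1.8], np.float64(-2.2)], [[-0.4, -1.0, 1.8], np.float64(-2.2)], [[-0.4, -1.0, 1.8], np.float64(-2.2)], [[-0.3, -1.0, 1.8], np.float64(-2.2)], [[-0.3, -1.0, 1.8], np.float64(-2.2)], [[-0.2, -1.0, 1.7], np.float64(-2.2)], [[-0.2, -0.9, 1.8], np.float64(-2.2)]]
end [414.3  84.6  69.6] 89.0
```

>>> jog_arm(moves=[[[-0.5,-1,1.8],-2.2],[[-0.4,-1,1.8],-2.2],[[-0.4,-1,1.8],-2.2],[[-0.3,-1,1.8],-2.2],[[-0.3,-1,1.8],-2.2],[[-0.2,-1,1.7],-2.2],[[-0.1,-1,1.3],-2.2],[[0,0,0],0]], gripper=0.55)

```text
time_s: 19.15
eef_pos: [421.3, 88.1, 87.9]
orientation: [0.724, 0.689, -0.004, -0.008]
ft_force: [-0.4, -0.0, 0.2]
width: 38.5
```

>>> jog_arm(moves=[[[0,0,0],0],[[0,0,0],0],[[0,0,0],0],[[0,0,0],0],[[0,0,0],0],[[0,0,0],0],[[0,0,0],0],[[0,0,0],0]])

```text
time_s: 19.82
eef_pos: [427.0, 88.0, 91.4]
orientation: [0.727, 0.687, -0.001, -0.006]
ft_force: [-0.5, -0.6, 0.9]
width: 38.7
```

```bash
python3 - <<'E'
from h import *
c=snap('wrist','w15');p,R,y=st();print(R.round(3))
E
```

```text
t 19.87 pos [427.   88.   91.4] yaw 86.79 tilt 0.66 F [ 0.   0.2 -0.4] w 38.6 q [0.02 0.37 1.94 0.01 0.84 0.07]
[[ 0.056  0.998 -0.009]
 [ 0.998 -0.056  0.007]
 [ 0.006 -0.01  -1.   ]]
```

View pics/w15.png

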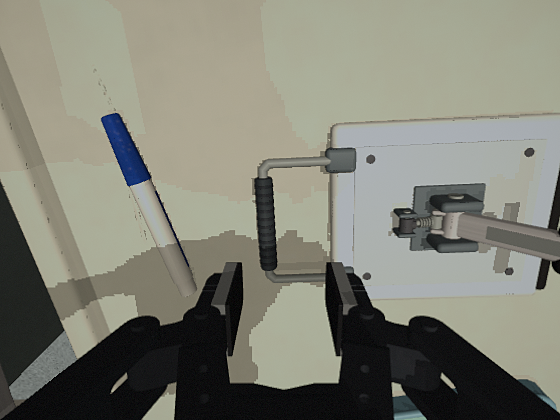

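```bash
python3 - <<'E'
from h import *
c=load('w15')
for n,u,v in [('gripL',263,182),('gripR',269,266),('gripm',266,224),('rail1',541,275),('rail2',551,180)]:
    print(n,px(c,u,v).round(1),pz(c,u,v,19).round(1))
plan([[414,86.5,30]],[89],[8])
E
```

```text
gripL [414.4 117.1  19. ] [414.4 117.1  19. ]
gripR [414.2  57.7  19.9] [414.1  57.2  19. ]
gripm [414.2  88.   18.1] [414.2  88.4  19. ]
rail1 [607.   37.6  13.3] [602.4  40.9  19. ]
rail2 [601.6 107.   13.4] [597.3 108.5  19. ]
t 19.87 pos [427.   88.   91.4] yaw 86.79 tilt 0.66 F [ 0.   0.2 -0.4] w 38.6 q [0.02 0.37 1.94 0.01 0.84 0.07]
[[[-0.0, -0.2, 0.8], np.float64(-0.3)], [[-0.0, -0.1, 0.8], np.float64(-0.3)], [[-0.0, -0.2, 0.8], np.float64(-0.3)], [[-0.0, -0.1, 0.8], np.float64(-0.3)], [[-0.1, -0.2, 0.7], np.float64(-0.3)], [[-0.0, -0.1, 0.8], np.float64(-0.2)], [[-0.1, -0.2, 0.7], np.float64(-0.3)], [[-0.0, -0.1, 0.8], np.float64(-0.2)]]
end [414.4  86.9  29.5] 89.0
```

>>> jog_arm(moves=[[[0,-0.2,0.8],-0.5],[[0,-0.2,0.9],-0.5],[[0,-0.2,0.9],-0.5],[[0,-0.2,0.9],-0.4],[[0,-0.2,0.9],-0.4],[[0,-0.2,0.9],-0.4],[[0,-0.1,0.8],-0.3],[[0,0,0],0]])

```text
time_s: 20.53
eef_pos: [411.3, 88.9, 25.3]
orientation: [0.706, 0.708, -0.001, -0.006]
ft_force: [-0.6, 0.0, -0.2]
width: 38.3
```

```bash
python3 - <<'E'
from h import *
c=snap('wrist','w16')
plan([[414.3,87,4]],[89.5],[7])
E
```

```text
t 20.58 pos [411.6  88.9  25.8] yaw 90.11 tilt 0.64 F [-1.  -0.3 -0.2] w 38.7 q [0.03 0.47 2.04 0.01 0.64 0.01]
[[[-0.0, 0.0, 0.3], np.float64(0.1)], [[-0.0, 0.0, 0.3], np.float64(0.1)], [[-0.0, 0.1, 0.3], np.float64(0.1)], [[-0.1, 0.0, 0.3], np.float64(0.1)], [[-0.0, 0.1, 0.3], np.float64(0.1)], [[-0.1, 0.0, 0.3], np.float64(0.1)], [[-0.0, 0.1, 0.4], np.float64(0.0)]]
end [414.4  87.    3.8] 89.5
```

View pics/w16.png

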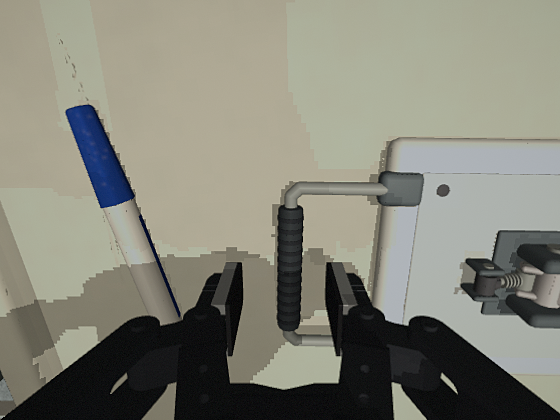

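>>> jog_arm(moves=[[[0,0.1,0.3],0],[[0,0,0.3],0],[[0,0.1,0.3],0],[[-0.1,0,0.3],0],[[0,0.1,0.3],0],[[0,0,0.3],0],[[0,0,0.1],0],[[0,0,0],0]])

```text
time_s: 21.25
eef_pos: [416.2, 88.0, 5.9]
orientation: [0.706, 0.708, 0.0, -0.004]
ft_force: [0.1, -0.4, -0.4]
width: 38.5
```

```bash
python3 - <<'E'
from h import *
st(); c=snap('wrist','w17')
E
```

```text
t 21.25 pos [416.2  88.    5.9] yaw 90.10 tilt 0.51 F [ 0.1 -0.4 -0.4] w 38.5 q [0.02 0.52 2.04 0.01 0.58 0.01]
```

View pics/w17.png

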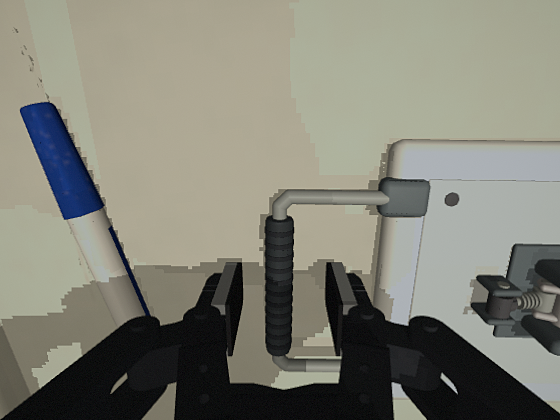

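>>> jog_arm(moves=[[[0,-0.1,0.1],0],[[0,-0.1,0.1],0],[[0,0,0],0],[[0,0,0],0],[[0,0,0],0],[[0,0,0],0],[[0,0,0],0],[[0,0,0],0]])

```text
time_s: 21.97
eef_pos: [414.2, 88.0, 4.2]
orientation: [0.706, 0.708, 0.001, -0.004]
ft_force: [0.1, -0.0, -0.0]
width: 38.5
```

>>> jog_arm(moves=[[[0,0,0],0],[[0,0,0],0],[[0,0,0],0],[[0,0,0],0],[[0,0,0],0],[[0,0,0],0],[[0,0,0],0],[[0,0,0],0]], gripper=1)

```text
time_s: 22.63
eef_pos: [414.2, 88.0, 4.5]
orientation: [0.707, 0.707, 0.001, -0.004]
ft_force: [-0.0, -0.6, 0.1]
width: 9.8
```

```bash
python3 - <<'E'
from h import *
p,R,y=st(); c=snap('wrist','w18')
# arc about rail (hub 536 -> rail centre x=609,z=7); grip at (p.x,14)
d=np.array([-195,7.]); r=np.hypot(*d); a0=np.degrees(np.arctan2(d[1],-d[0])); print('r',r,'a0',a0,'end ang',np.degrees(np.arctan2(190,-45)))
E
```

```text
t 22.63 pos [414.2  88.    4.5] yaw 90.06 tilt 0.48 F [-0.  -0.6  0.1] w 9.8 q [0.02 0.52 2.05 0.01 0.58 0.01]
r 195.12560057562922 a0 2.055888785004674 end ang 103.3245312618908
```

View pics/w18.png

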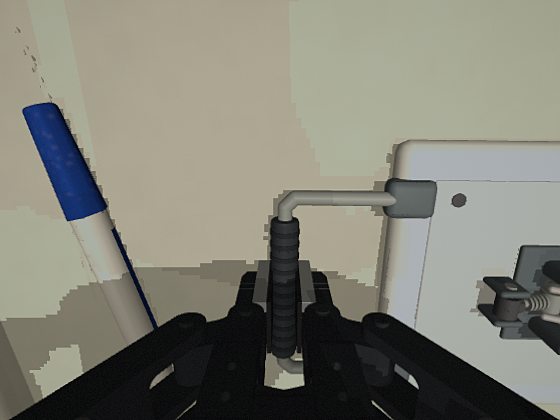

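Tube pinched (9.8 mm). Now raising it along an arc about the rail.

```bash
cat >> h.py <<'E'
P0=np.array([414.2,88.0,4.5]); r0=195.1; A0=2.06
def G(a,dz=0):
    dx=r0*(np.cos(np.radians(A0))-np.cos(np.radians(a))); z=r0*(np.sin(np.radians(a))-np.sin(np.radians(A0)))
    return [P0[0]+dx,P0[1]-0.012*dx,P0[2]+z+dz]
def ang():
    p=robot.sense()['eef_pos']; v=p-P0+np.array([-r0*np.cos(np.radians(A0)),0,r0*np.sin(np.radians(A0))])
    print('angle %.1f radius %.1f'%(np.degrees(np.arctan2(v[2],-v[0])),np.hypot(v[0],v[2])))
E
python3 - <<'E'
from h import *
ang(); plan([G(a) for a in (4,7,11,15,19,23,26)],[90]*7,[1]*7)
E
```

```text
angle 2.1 radius 195.1
t 22.68 pos [414.2  88.    4.5] yaw 90.06 tilt 0.48 F [-0.1  0.3 -0.3] w 9.5 q [0.02 0.52 2.05 0.01 0.58 0.01]
[[[-0.0, 0.0, -0.7], np.float64(0.1)], [[0.0, 0.1, -1.0], np.float64(-0.0)], [[0.0, 0.2, -1.3], np.float64(-0.0)], [[0.0, 0.3, -1.4], np.float64(-0.0)], [[0.0, 0.4, -1.3], np.float64(-0.0)], [[0.0, 0.5, -1.2], np.float64(-0.0)], [[0.0, 0.4, -1.0], np.float64(-0.0)]]
end [433.5  87.5  83.4] 90.0
```

>>> jog_arm(moves=[[[0,0,-0.6],0],[[0,0.1,-1],0],[[0,0.2,-1.3],0],[[0,0.3,-1.3],0],[[0,0.4,-1.3],0],[[0,0.4,-1.1],0],[[0,0.3,-0.8],0],[[0,0,0],0]])

```text
time_s: 23.35
eef_pos: [433.1, 87.3, 82.9]
orientation: [0.706, 0.708, 0.001, -0.003]
ft_force: [2.0, -0.5, -2.8]
width: 9.3
```

```bash
python3 - <<'E'
from h import *
ang(); c=snap('wrist','w19'); plan([G(a) for a in (26,30,34,38,42,46,49)],[90]*7,[1]*7)
E
```

```text
angle 25.9 radius 195.8
t 23.40 pos [432.7  87.3  82.3] yaw 90.13 tilt 0.43 F [ 1.6 -0.4 -2.6] w 9.6 q [0.02 0.39 1.94 0.01 0.81 0.01]
[[[0.0, 0.1, -0.1], np.float64(0.1)], [[0.0, 0.7, -1.2], np.float64(0.0)], [[0.0, 0.7, -1.1], np.float64(0.0)], [[0.0, 0.8, -1.1], np.float64(0.0)], [[0.0, 0.8, -1.1], np.float64(0.0)], [[0.0, 1.0, -1.0], np.float64(0.0)], [[0.0, 0.7, -0.7], np.float64(0.0)]]
end [480.9  86.9 145.1] 90.0
```

View pics/w19.png

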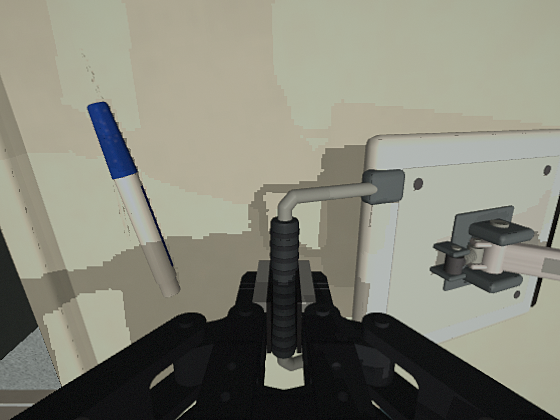

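Raising smoothly (tube held at (284,285), mirror tilted about 24°).

>>> jog_arm(moves=[[[0,0.4,-0.8],0],[[0,0.6,-1.2],0],[[0,0.7,-1.1],0],[[0,0.8,-1.1],0],[[0,0.8,-1],0],[[0,0.8,-0.9],0],[[0,0.5,-0.5],0],[[0,0,0],0]])

```text
time_s: 24.07
eef_pos: [475.0, 87.0, 144.6]
orientation: [0.706, 0.708, -0.004, -0.008]
ft_force: [-1.5, -0.4, 0.1]
width: 9.5
```

```bash
python3 - <<'E'
from h import *
ang(); plan([G(a) for a in (52,56,60,64,68,71,74)],[90]*7,[1]*7)
E
```

```text
angle 47.6 radius 199.1
t 24.07 pos [475.   87.  144.6] yaw 90.19 tilt 1.03 F [-1.5 -0.4  0.1] w 9.5 q [0.02 0.37 1.75 0.01 1.04 0.01]
[[[0.0, 1.4, -0.7], np.float64(0.2)], [[0.0, 1.1, -0.8], np.float64(-0.0)], [[-0.0, 1.1, -0.7], np.float64(-0.0)], [[-0.0, 1.2, -0.7], np.float64(-0.0)], [[-0.0, 1.2, -0.6], np.float64(-0.0)], [[-0.0, 1.0, -0.4], np.float64(-0.0)], [[-0.0, 1.0, -0.3], np.float64(-0.0)]]
end [555.7  86.8 185.2] 90.0
```

```bash
python3 - <<'E'
from h import *
c=snap('scene','s20'); cv2.imwrite('pics/s20c.png',cv2.resize(c['frame'][100:300,200:400],None,fx=3,fy=3)); st()
E
```

```text
t 24.12 pos [474.2  87.  144. ] yaw 90.19 tilt 1.09 F [-0.7 -0.9 -1. ] w 9.7 q [0.02 0.37 1.75 0.01 1.04 0.01]
```

View pics/s20c.png

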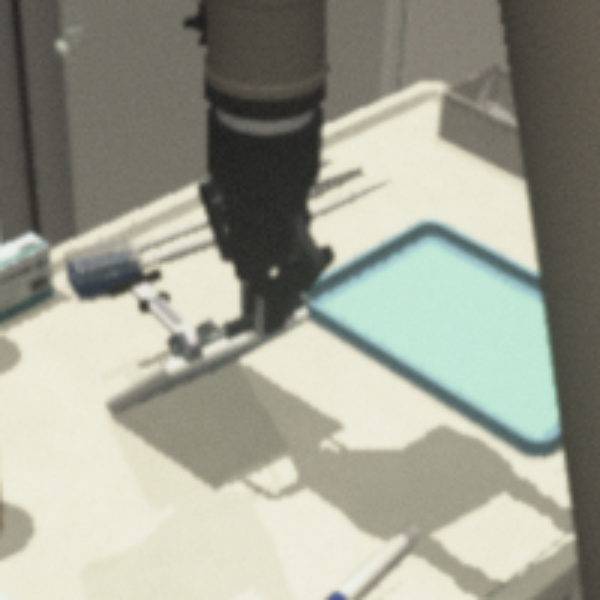

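Mirror at about 45°, leg still open, tray clear. Continuing.

>>> jog_arm(moves=[[[0,0.9,-0.6],0],[[0,1.1,-0.8],0],[[0,1.1,-0.7],0],[[0,1.1,-0.6],0],[[0,1.1,-0.6],0],[[0,1,-0.4],0],[[0,0.7,-0.2],0],[[0,0,0],0]])

```text
time_s: 24.78
eef_pos: [533.9, 86.8, 178.9]
orientation: [0.705, 0.709, -0.015, -0.017]
ft_force: [-0.9, -0.3, -0.6]
width: 9.3
```

```bash
python3 - <<'E'
from h import *
ang(); plan([G(a) for a in (76,79,82,85,88,90)],[90]*6,[1]*6)
c=snap('scene','s21'); cv2.imwrite('pics/s21c.png',cv2.resize(c['frame'][100:300,200:400],None,fx=3,fy=3)); st()
snap('wrist','w21')
E
```

```text
angle 67.5 radius 196.4
t 24.78 pos [533.9  86.8 178.9] yaw 90.25 tilt 2.61 F [-0.9 -0.3 -0.6] w 9.3 q [0.02 0.44 1.52 0.   1.22 0.01]
[[[-0.1, 2.8, -0.9], np.float64(0.3)], [[0.0, 1.0, -0.3], np.float64(-0.0)], [[0.0, 1.0, -0.2], np.float64(-0.0)], [[0.0, 1.0, -0.2], np.float64(-0.0)], [[-0.0, 1.0, -0.1], np.float64(-0.0)], [[-0.0, 0.7, -0.0], np.float64(-0.0)]]
end [609.6  85.8 192.4] 90.0
t 24.83 pos [533.1  86.8 178.4] yaw 90.26 tilt 2.69 F [-3.2 -0.7  6.2] w 9.6 q [0.02 0.44 1.52 0.   1.22 0.01]
```

View pics/s21c.png

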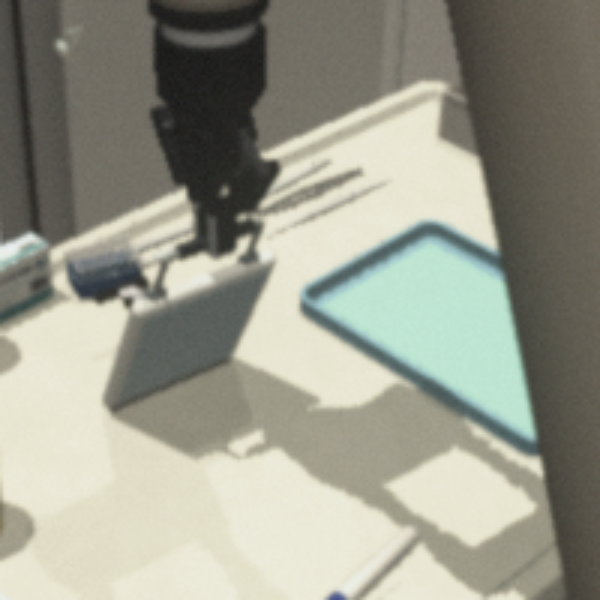

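View pics/w21.png

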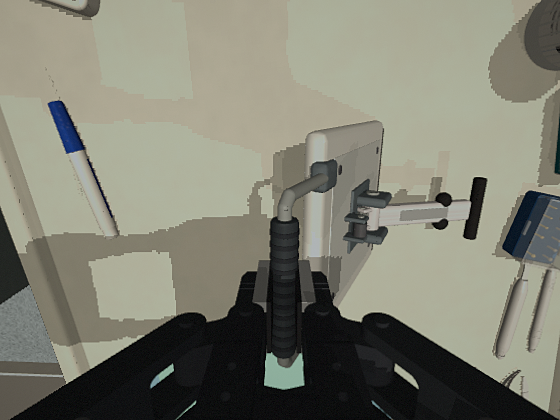

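>>> jog_arm(moves=[[[0,0.8,-0.3],0],[[0,1.1,-0.4],0],[[0,1.1,-0.3],0],[[0,1.1,-0.2],0],[[0,1.1,-0.2],0],[[0,1,-0.1],0],[[0,0.6,0],0],[[0,0,0],0]])

```text
time_s: 25.55
eef_pos: [598.8, 86.5, 192.3]
orientation: [0.705, 0.709, -0.017, -0.018]
ft_force: [-1.0, -0.2, 3.7]
width: 9.5
```

```bash
python3 - <<'E'
from h import *
ang(); p,R,y=st(); print(R.round(3)); plan([G(a) for a in (85,88,91,94,97,100)],[90]*6,[1]*6)
c=snap('scene','s22'); cv2.imwrite('pics/s22c.png',cv2.resize(c['frame'][100:300,200:400],None,fx=3,fy=3)); st()
snap('wrist','w22')
E
```

```text
angle 87.0 radius 195.1
t 25.55 pos [598.8  86.5 192.3] yaw 90.27 tilt 2.84 F [-1.  -0.2  3.7] w 9.5 q [0.02 0.55 1.3  0.   1.34 0.01]
[[-0.005  0.999 -0.049]
 [ 1.     0.005  0.002]
 [ 0.002 -0.049 -0.999]]
t 25.55 pos [598.8  86.5 192.3] yaw 90.27 tilt 2.84 F [-1.  -0.2  3.7] w 9.5 q [0.02 0.55 1.3  0.   1.34 0.01]
[[[-0.1, -0.7, 0.1], np.float64(0.3)], [[0.0, 1.1, -0.1], np.float64(-0.0)], [[0.0, 1.0, -0.1], np.float64(-0.0)], [[0.0, 1.0, 0.0], np.float64(-0.0)], [[-0.0, 1.0, 0.1], np.float64(-0.0)], [[-0.0, 1.0, 0.1], np.float64(-0.0)]]
end [642.7  85.4 189.2] 90.0
t 25.60 pos [598.3  86.5 192.3] yaw 90.27 tilt 2.87 F [-0.1 -0.2  7.5] w 9.5 q [0.02 0.55 1.3  0.   1.34 0.01]
```

View pics/s22c.png

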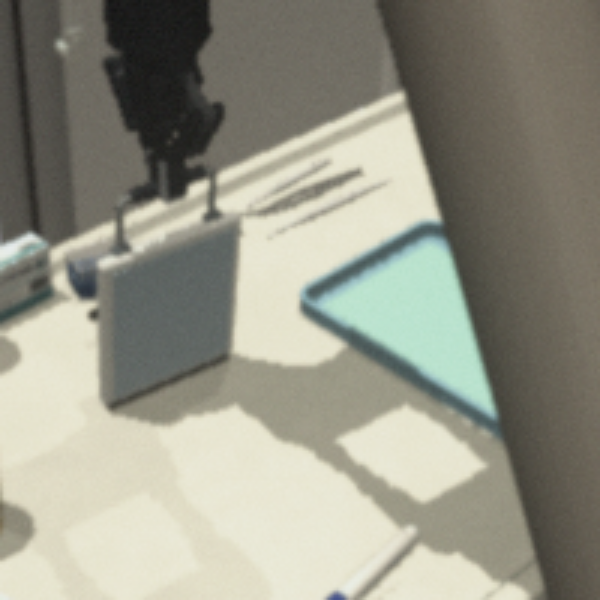

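View pics/w22.png

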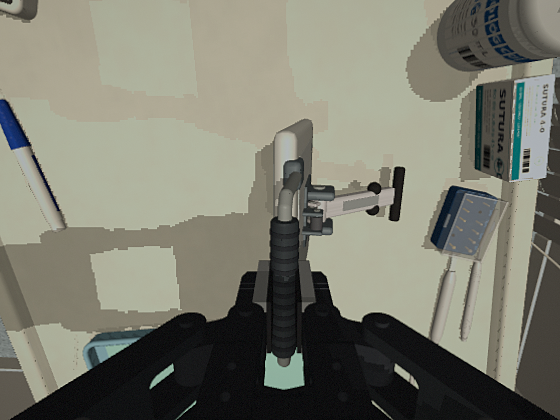

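>>> jog_arm(moves=[[[0,0.6,-0.1],0],[[0,0.8,-0.1],0],[[0,0.9,0],0],[[0,0.8,0],0],[[0,0.6,0],0],[[0,0.4,0],0],[[0,0,0],0],[[0,0,0],0]])

```text
time_s: 26.32
eef_pos: [641.9, 86.3, 189.9]
orientation: [0.705, 0.709, -0.018, -0.019]
ft_force: [0.7, 0.1, 2.7]
width: 9.4
```

```bash
python3 - <<'E'
from h import *
ang(); p,R,y=st(); print(R.round(3))
c=snap('scene','s23'); cv2.imwrite('pics/s23c.png',cv2.resize(c['frame'][100:300,200:400],None,fx=3,fy=3)); st()
snap('wrist','w23')
E
```

```text
angle 99.7 radius 195.2
t 26.32 pos [641.9  86.3 189.9] yaw 90.28 tilt 2.94 F [0.7 0.1 2.7] w 9.4 q [0.01 0.63 1.16 0.   1.4  0.01]
[[-0.005  0.999 -0.051]
 [ 1.     0.005  0.001]
 [ 0.001 -0.051 -0.999]]
t 26.37 pos [641.8  86.3 189.9] yaw 90.27 tilt 2.94 F [ 0.5 -0.3  2.9] w 9.6 q [0.01 0.63 1.16 0.   1.4  0.01]
```

View pics/s23c.png

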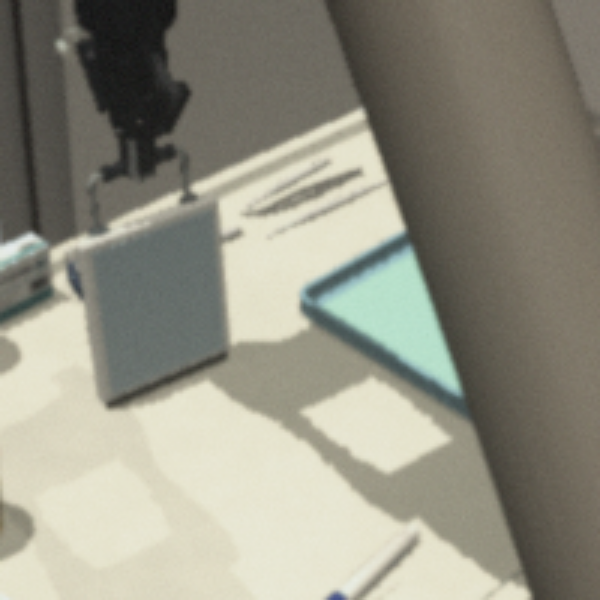

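View pics/w23.png

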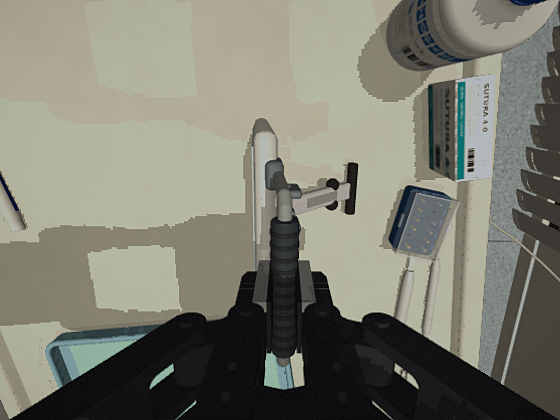

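>>> jog_arm(moves=[[[0,0.3,0],0],[[0,0.3,0.1],0],[[0,0.3,0],0],[[0,0.2,0.1],0],[[0,0,0],0],[[0,0,0],0],[[0,0,0],0],[[0,0,0],0]])

```text
time_s: 27.08
eef_pos: [653.3, 86.4, 187.8]
orientation: [0.705, 0.709, -0.018, -0.018]
ft_force: [1.2, -0.7, 2.9]
width: 9.8
```

```bash
python3 - <<'E'
from h import *
ang(); st()
c=snap('wrist','w24');cv2.imwrite('pics/w24c.png',cv2.resize(c['frame'][90:270,210:390],None,fx=3.2,fy=3.2,interpolation=cv2.INTER_CUBIC))
E
```

```text
angle 103.0 radius 195.3
t 27.08 pos [653.3  86.4 187.8] yaw 90.29 tilt 2.90 F [ 1.2 -0.7  2.9] w 9.8 q [0.01 0.65 1.12 0.   1.41 0.01]
```

View pics/w24c.png

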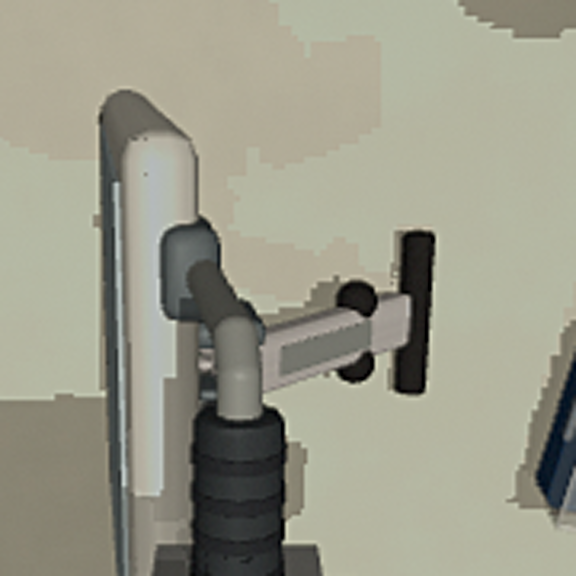

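```bash
python3 - <<'E'
from h import *
c=load('w24')
g=lambda u,v:(210+u/3.2,90+v/3.2)
for n,u,v in [('toeT',416,250),('toeB',412,380),('toeM',418,310),('floor',480,310),('floor2',330,200),('railfront',110,130),('railf2',116,115)]: print(n,px(c,*g(u,v)).round(1))
E
```

```text
toeT [697.  104.4  10. ]
toeB [698.3  63.7   7.7]
toeM [698.5  86.4  10.2]
floor [ 7.187e+02  8.420e+01 -2.000e-01]
floor2 [659.8 163.6 329.5]
railfront [622.  145.1  98.4]
railf2 [622.9 148.   95.9]
```

>>> jog_arm(moves=[[[0,0.1,0.1],0],[[0,0.1,0],0],[[0,0,0],0],[[0,0,0],0],[[0,0,0],0],[[0,0,0],0],[[0,0,0],0],[[0,0,0],0]])

```text
time_s: 27.8
eef_pos: [655.2, 86.4, 187.3]
orientation: [0.705, 0.709, -0.017, -0.018]
ft_force: [0.7, -0.1, 3.1]
width: 9.6
```

```bash
python3 - <<'E'
from h import *
ang(); st()
E
```

```text
angle 103.6 radius 195.3
t 27.80 pos [655.2  86.4 187.3] yaw 90.29 tilt 2.86 F [ 0.7 -0.1  3.1] w 9.6 q [0.01 0.66 1.12 0.   1.42 0.01]
```

>>> jog_arm(moves=[[[0,0.2,0.1],0],[[0,0.1,0],0],[[0,0,0],0],[[0,0,0],0],[[0,0,0],0],[[0,0,0],0],[[0,0,0],0],[[0,0,0],0]])

```text
time_s: 28.47
eef_pos: [655.6, 86.6, 187.3]
orientation: [0.705, 0.709, -0.02, -0.02]
ft_force: [-1.2, 0.9, 4.0]
width: 9.7
```

```bash
python3 - <<'E'
from h import *
ang(); st()
c=snap('wrist','w25');cv2.imwrite('pics/w25c.png',cv2.resize(c['frame'][90:270,210:390],None,fx=3.2,fy=3.2,interpolation=cv2.INTER_CUBIC))
g=lambda u,v:(210+u/3.2,90+v/3.2)
for n,u,v in [('toeT',416,250),('toeB',412,370),('toeM',416,310)]: print(n,px(c,*g(u,v)).round(1))
E
```

```text
angle 103.7 radius 195.4
t 28.47 pos [655.6  86.6 187.3] yaw 90.32 tilt 3.19 F [-1.2  0.9  4. ] w 9.7 q [0.01 0.66 1.11 0.   1.43 0.01]
toeT [698.3 104.6   9.4]
toeB [699.3  67.5   8.3]
toeM [699.5  86.2   8.2]
```

View pics/w25c.png

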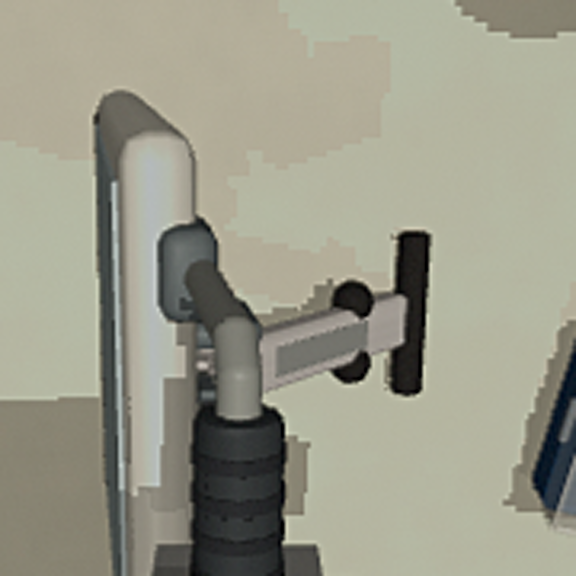

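>>> jog_arm(moves=[[[0,0,0],0],[[0,0,0],0],[[0,0,0],0],[[0,0,0],0],[[0,0,0],0],[[0,0,0],0],[[0,0,0],0],[[0,0,0],0]])

```text
time_s: 29.18
eef_pos: [655.6, 86.6, 187.3]
orientation: [0.705, 0.709, -0.02, -0.02]
ft_force: [-1.1, -0.8, 3.3]
width: 9.6
```

```bash
python3 - <<'E'
from h import *
ang(); st()
c=snap('scene','s26');cv2.imwrite('pics/s26c.png',cv2.resize(c['frame'][100:300,150:400],None,fx=3,fy=3,interpolation=cv2.INTER_CUBIC)); snap('top','t26')
for n,u,v in [('railL',150+260/3,100+400/3),('railM',150+318/3,100+380/3)]: print(n,px(c,u,v).round(1))
E
```

```text
angle 103.7 radius 195.4
t 29.18 pos [655.6  86.6 187.3] yaw 90.32 tilt 3.20 F [-1.1 -0.8  3.3] w 9.6 q [0.01 0.66 1.11 0.   1.43 0.01]
railL [606.  141.7  10.8]
railM [603.   86.8   8.3]
```

View pics/s26c.png

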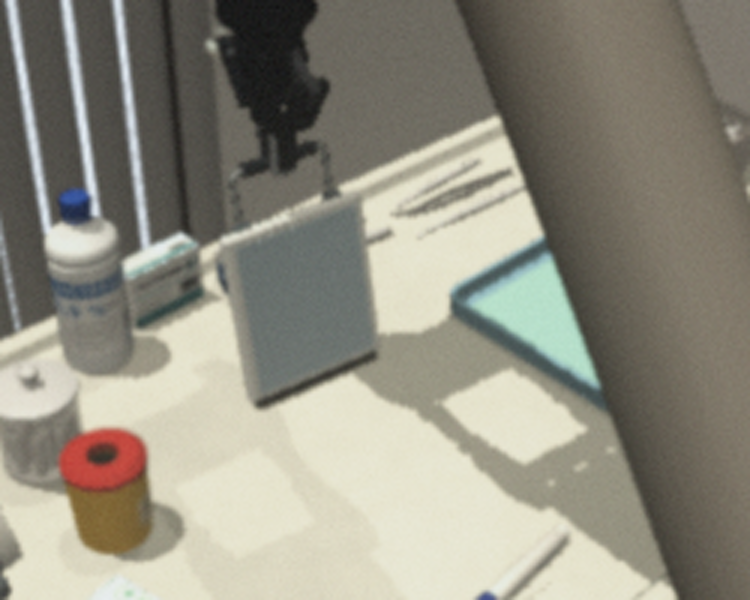

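View pics/t26.png

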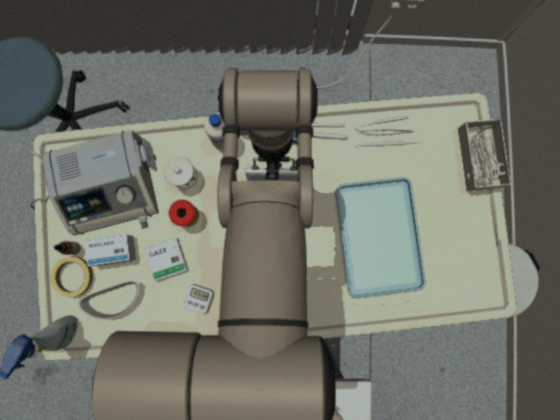

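The pictures show the mirror standing on its rail (near (318,385) in the crop) and leaning back. The tray is at its original place in the top view, and pot, jar and bottle are unmoved. The pose and force (about 3 N down) were steady over the last hold, so I'm handing in.

```bash
python3 - <<'E'
from h import *
st(); print(robot.sign_off())
E
```

```text
t 29.28 pos [655.6  86.6 187.3] yaw 90.32 tilt 3.19 F [-1.5 -0.1  4.2] w 9.7 q [0.01 0.66 1.11 0.   1.43 0.01]
the job is handed in; nothing more can be done
None
```

The mirror is standing upright on its bottom rail and the leg's foot, and the gripper is still closed on the handle tube. I handed the job in at 29.3 s of the 64 s allowed.

I gripped the hub, lifted the mirror out of the tray and laid it face down on the bare top. Then I swung the leg open by its studs and raised the mirror by the handle tube in an arc about the rail.

**One slip on the way:** my first pinch of the leg was at full grip. That lifted the rail end of the mirror about 27 mm instead of turning the leg. I lowered it back under control and repeated with a light pinch, which opened the leg to about 49°. I then let go so the spring could take it to its stop.

**Last checks:**
- **Foot:** the top of its bar measures 8–10 mm high (10 mm expected), and it sits about 43 mm behind the tube (42 mm expected). That fits a fully open leg, but I did not measure the leg angle directly after the spring took over.
- **Standing pose:** the tool moved about 241 mm forward and 183 mm up from the flat grasp, against 240 and 183 mm expected. The rail looks down on the top in the scene picture.
- **Contact:** pushing back another 3 mm moved the tool only 0.4 mm and reversed the sideways force, so the foot was taking load. The hand presses down with about 3–4 N, and the pose held steady.
- **Grip:** the fingers read 9.7 mm on the 12 mm tube. The tool had drifted about 3° off vertical.
- **Surroundings:** tray, sharps pot, cotton jar and saline bottle look unmoved in the last top and scene pictures.

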